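Swap the batch in the curing station and start it

TASK

Change the batch on the curing deck: put the finished square test towers in the grey tray, and stand each printed chess piece from the red plate upright on the deck, in line with the lamp posts and midway between two neighbouring ones, one piece to a gap. Then turn the timer dial clockwise to position 8, the eighth click from its zero stop, and only after that press the near end of the start rocker fully down so that its flagged far end stays tipped up. Leave the failed stub on the plate, and the glue stick, jar and little tin where they are.

Things in the scene. Friction and masses are not known exactly. Their poses are not given: they have to be found in the camera images.
- piece_a: Black 3D-printed chess piece standing on the red build plate; may be absent. Round stepped foot 40 mm diameter (10 mm high, then 33 mm diameter up to 20 mm), above it a slim round twisted stem 18 mm in diameter to grip, from 20 to 68 mm height; head is a small ball, top at about 80 mm. Origin: centre of its underside, z up. 50 to 100 g.
- piece_b: Black 3D-printed chess piece standing on the red build plate; may be absent. Round stepped foot 40 mm diameter (10 mm high, then 33 mm diameter up to 20 mm), above it a slim round twisted stem 18 mm in diameter to grip, from 20 to 68 mm height; head is an open two-armed fork, top at about 80 mm. Origin: centre of its underside, z up. 50 to 100 g.
- piece_c: Black 3D-printed chess piece standing on the red build plate; may be absent. Round stepped foot 40 mm diameter (10 mm high, then 33 mm diameter up to 20 mm), above it a slim round twisted stem 18 mm in diameter to grip, from 20 to 68 mm height; head is an upright loop, top at about 80 mm. Origin: centre of its underside, z up. 50 to 100 g.
- piece_d: Black 3D-printed chess piece standing on the red build plate; may be absent. Round stepped foot 40 mm diameter (10 mm high, then 33 mm diameter up to 20 mm), above it a slim round twisted stem 18 mm in diameter to grip, from 20 to 68 mm height; head is a pointed bud, top at about 80 mm. Origin: centre of its underside, z up. 50 to 100 g.
- tower_a: Finished black test tower standing between two lamp posts of the curing deck; may be absent. Square stepped column 30 x 30 mm, 66 mm high with a 34 mm square foot 4 mm high. Origin: centre of its underside, sides along its x and y, z up. 60 to 110 g.
- tower_b: Finished black test tower standing between two lamp posts of the curing deck; may be absent. Square stepped column 30 x 30 mm, 66 mm high with a 34 mm square foot 4 mm high. Origin: centre of its underside, sides along its x and y, z up. 60 to 110 g.
- gap0 (a point): Point on top of the curing deck (fixed aluminium plate 120 (x) x 310 (y) x 12 mm), midway between two neighbouring lamp posts and in line with them: gap 0, at deck y -90 mm. Four white lamp posts, 16 mm diameter, 55 mm high above the deck, stand in a row along deck y, 90 mm apart. Axes: the deck's.
- gap1 (a point): Point on top of the curing deck (fixed aluminium plate 120 (x) x 310 (y) x 12 mm), midway between two neighbouring lamp posts and in line with them: gap 1, at deck y 0 mm. Four white lamp posts, 16 mm diameter, 55 mm high above the deck, stand in a row along deck y, 90 mm apart. Axes: the deck's.
- gap2 (a point): Point on top of the curing deck (fixed aluminium plate 120 (x) x 310 (y) x 12 mm), midway between two neighbouring lamp posts and in line with them: gap 2, at deck y 90 mm. Four white lamp posts, 16 mm diameter, 55 mm high above the deck, stand in a row along deck y, 90 mm apart. Axes: the deck's.
- tray: Grey open outgoing tray, fixed, 130 mm (x) x 190 mm (y) outside, walls 4 mm thick and 28 mm high, floor 4 mm thick, between the robot and the curing deck. Origin: centre of its underside.
- plate: Red printer build plate, fixed, 235 x 235 mm, 6 mm thick; it lies either to the robot's left or right, with the console on the other side. Origin: centre of its underside.
- dial (a joint): Angle of the timer dial, rad: 0 at its zero stop, growing clockwise seen from above, to 5.236. It clicks every 0.5236 rad (30 deg): position N is N x 0.5236, N = 0 to 10. Starts in positions 0 to 2. About 0.2 N m carries it over a click; released, it snaps to the nearest click. White ticks on the console mark the positions; 0, 5 and 10 are longer, 0 lies on the near (-x) side.
- dial_grip (a point): Point on the dial's vertical axis, 9 mm below the top of its bar grip (46 x 14 mm, 32 mm high), 79 mm above the table. It turns with the dial: the bar lies along its x axis, white pointer at the -x end. The round skirt (56 mm diameter) under the bar has its top 23 mm below this point. The dial is on the grey console, a fixed box 160 (x) x 200 (y) x 40 mm high.
- rocker (a joint): Angle of the start rocker, rad: 0 with its near (robot side) end fully up, 0.44 with the near end pressed fully down and the far, flagged end tipped up. Starts at 0 to 0.08; a stiff pivot: it needs about 3 to 4 N on the pad and stays where it is left.
- rocker_pad (a point): Top centre of the round black press pad (26 mm diameter) at the near end of the rocker, an aluminium bar 140 x 20 mm pivoted at its middle, 76 mm above the table on the console, 100 mm from the dial (towards console -y). The pad is 56 mm from the pivot; it starts about 97 mm above the table and comes down about 24 mm when fully pressed.
- stub: Bystander: failed print, only a foot 40 mm in diameter and 17 mm high, on the middle of the red plate. It stays there. Origin: centre of its underside.
- gluestick: Bystander: white glue stick standing beyond the deck, 29 mm diameter, 95 mm high. Origin: underside.
- jar: Bystander: clear jar standing beyond the deck, 60 mm diameter, 70 mm high. Origin: underside.
- nozzle_tin: Bystander: small round brass nozzle tin, 18 mm diameter, 22 mm high, standing at the far corner of the curing deck. Origin: underside.

How it is judged:
By the outcome, as a careful person would: the job done as asked, in the order asked, and still so for the second after the job is handed in, with the robot touching nothing.
Of piece_a, piece_b, piece_c, piece_d only 2 to 3 are there at a start; the rules pass over those that are not, and their reading is None.
Of tower_a, tower_b only 1 to 2 are there at a start; the rules pass over those that are not, and their reading is None.
At some moment in a run one of piece_a, piece_b, piece_c, piece_d may be knocked a few centimetres aside while the robot is not near it.
It also fails if it takes over 210 s, if anything falls off the work surface, if the arm or the gripper's body presses on something with over 40 N, if the wrist force passes 120 N, or if a joint passes its speed limit or range.

ROBOT

A 6-joint arm with a two-finger parallel gripper is mounted at the origin on the work surface. World frame = base frame: x ahead of the robot, y to its left, z up, the work surface at z = 0. Lengths are in m, angles in rad, forces in N, time in s.
With the tool pointing down it reaches from about 0.425 to 0.95 m from the base axis. Payload 3.5 kg.
Tool frame: the origin (TCP) lies at the very end of the fingers, on their centre line; the grasp point (between the pads) lies 19 mm behind it; z points along the fingers, y is the line along which they close (so a half turn about z gives the same grasp; the last joint's range is limited). The gripper opens to 85 mm and grips with 20 to 120 N. Pads are 22 mm wide; open, the fingers measure 114 mm over their backs; the gripper's body (76 mm by 85 mm) begins 54 mm behind the grasp point. The pads swing forward as they close: fully open they stand 13 mm farther back than shut.
Start: joints at [1.097, 0.286, 1.577, -0, 1.279, -0.15], TCP at [0.215, 0.64, 0.231] pointing down, gripper open.
Joint ranges: [-2.77, 2.77], [-0.9, 2.22], [0.21, 2.48], [-1.53, 4.67], [0.24, 2.81], [-2.84, 2.84]. Speed limits (rad/s): [2.79, 2.79, 3.14, 3.14, 3.14, 3.14].

INTERFACE

Orientations are given as a unit quaternion [x, y, z, w].
In Python, from plant import ctrl gives the robot as it stands.
- The arm moves only by the tool carry_out, never from a script. Its argument "deltas" is one flat list of numbers, 6 for each row, row after row: the shift along the tool's x, y, z in m, then the turn, a rotation vector about the tool's x, y, z in rad. A call has 1 to 5 rows; each row is the pose to reach, as a shift and turn from the pose commanded when the call began, along the tool's axes at that moment; what a row does not reach only later rows make up. A row lasts 1/8 s, in which the tool goes at most 62.5 mm and 10.7 degrees, less where a joint would pass 70% of its speed; a pose out of reach is approached as far as the arm can. A call with a gripper value outside its range is refused whole. "grip" is the opening in per cent of the stroke, from 0 (shut) to 100 (fully open), set as the call begins (left out, the last holds). The fingers move at their own pace and stop on an object; "grip_force" is the grip in N (left out, the last holds). Time passes only in rows, so rows that repeat a pose let the fingers close. It gives the time, the measured TCP pose, the force, the opening and the grip force at its end, in the units of the state.
- ctrl.get_state(): the state, without advancing time (a new reading comes with each control period).
- ctrl.read_camera(name): name is "scene" or "top"; returns (picture, depth): 400x640x3 uint8, red, green, blue; 400x640 float32, m along the optical axis (not along the pixel's ray), 0 where there is no reading.
- ctrl.camera_model(name): a dict with "intrinsics" (3x3 intrinsics, pixels), "extrinsics" (4x4, takes a point from world to camera coordinates). Camera axes: x right, y down, z forward; pixel columns grow to the right and rows downward; lengths in m; the calibration is good to about 2 mm. A picture is of the moment at which its call begins. camera_model takes no time and is no camera call.
- ctrl.sign_off(): hands the job in; it is judged then, once.
Trained networks look in the newest picture that a camera, given by its name, has taken for a name from the list of things; names that differ only in an ending like _2 or _b are one class to them, and where a whole thing is asked for, a point or a joint stands for the part that bears it (a point fixed in the world has none). Each returns a list of dicts, best first, with "score" (0 to 1); they miss things now and then, are a little off and sometimes report something else, mostly with a low value. They report only what shows in the picture. A call takes as long as a camera call.
- ctrl.find_in(camera, query): "uv" ([column, row] in pixels, amid what is visible of it).
The state is a dict: "time": time; "qpos": joint angles; "dq": joint speeds; "joint_efforts": joint torques, N m; "eef_pos": TCP position; "tcp_rot": TCP orientation; "contact_force": force on the tool from outside, world axes, zero at the start; "wrist_torque": the same for the moment, N m; "opening": opening from 0.0 (shut) to 1.0 (fully open); "finger_force": force on a finger pad.
Only numpy, scipy, OpenCV 4.12 (cv2) and the standard library are available. Lean on these libraries where they do the work, as an engineer would, in place of code of your own. Each camera call takes 0.05 s, during which the arm holds its last target. There are 200 camera calls.

## Working session

There is one attempt and no reset: what is moved stays moved. The work goes in short steps, Python scripts to look and compute and a tool call to move; the robot and the scene stay as the last step left them, time stands still between calls to the robot, and variables do not carry over. Pictures are saved under pics/ and viewed, at most 14 in all, crops included, and the job is handed in when it is done.

Besides the shell and the picture viewer there is one more tool, called after ">>>" as name(argument=value, ...), one argument or row to a line, values as JSON. carry_out: Moves the arm, as the interface text tells. Its arguments: {"type":"object","properties":{"deltas":{"type":"array"},"grip":{"type":"number"},"grip_force":{"type":"number"}},"required":["deltas"]}

```bash
ls; mkdir -p pics; python3 - <<'E'
from plant import ctrl
import cv2
s=ctrl.get_state();print(s)
for n in("scene","top"):
    p,d=ctrl.read_camera(n);cv2.imwrite(f"pics/{n}0.png",p[...,::-1])
    import numpy as np
    np.savez(f"{n}0.npz",p=p,d=d)
    m=ctrl.camera_model(n);print(n,m)
    for q in["piece_a","piece_b","piece_c","piece_d","tower_a","tray","plate","dial","rocker_pad","stub"]:
        print(q,[(np.round(r["uv"]).tolist(),round(r["score"],2)) for r in ctrl.find_in(n,q)])
E
```

```text
pics
{'time': 0.0, 'qpos': array([ 1.09699674e+00,  2.87199502e-01,  1.57817723e+00,  1.13325188e-05,
        1.27857555e+00, -1.50041589e-01]), 'dq': array([-1.21082673e-03,  5.64211726e-04, -7.58803549e-05,  6.72953215e-04,
        1.71879249e-03,  1.19433094e-03]), 'joint_efforts': array([-8.96932506e-04, -4.06001544e+01, -2.92613429e+01, -1.95699881e-04,
        5.96800237e-03, -5.04595022e-06]), 'eef_pos': array([0.21443439, 0.63934699, 0.22992448]), 'tcp_rot': array([ 1.61174430e-01,  9.86925231e-01, -1.12122056e-03, -3.67232736e-04]), 'contact_force': array([ 0.75129221,  0.20806045, -0.27493603]), 'wrist_torque': array([-0.02155418, -0.01214138, -0.04267841]), 'finger_force': 0.0, 'opening': 0.9969454825557421}
scene {'intrinsics': array([[403.08460476,   0.        , 325.27336899],
       [  0.        , 403.08460476, 196.18958655],
       [  0.        ,   0.        ,   1.        ]]), 'extrinsics': array([[ 0.56323056,  0.82611284,  0.01757583, -0.368927  ],
       [ 0.49040001, -0.31707623, -0.81176997, -0.22821281],
       [-0.66504072,  0.46583284, -0.58371277,  1.55797423]
[... 895 characters left out ...]
6094],
       [-0.98354901,  0.02141957, -0.17936707,  0.61593205],
       [ 0.17920805, -0.00914211, -0.98376872,  0.8711617 ],
       [ 0.        ,  0.        ,  0.        ,  1.        ]])}
piece_a [([173.0, 269.0], 0.83), ([220.0, 233.0], 0.53), ([175.0, 227.0], 0.5)]
piece_b [([173.0, 269.0], 0.83), ([220.0, 233.0], 0.53), ([175.0, 227.0], 0.5)]
piece_c [([173.0, 269.0], 0.83), ([220.0, 233.0], 0.53), ([175.0, 227.0], 0.5)]
piece_d [([173.0, 269.0], 0.83), ([220.0, 233.0], 0.53), ([175.0, 227.0], 0.5)]
tower_a [([284.0, 196.0], 0.79)]
tray [([319.0, 276.0], 0.7)]
plate [([195.0, 257.0], 0.83)]
dial [([432.0, 234.0], 0.71)]
rocker_pad [([478.0, 238.0], 0.64)]
stub [([195.0, 250.0], 0.46)]
```

View pics/scene0.png

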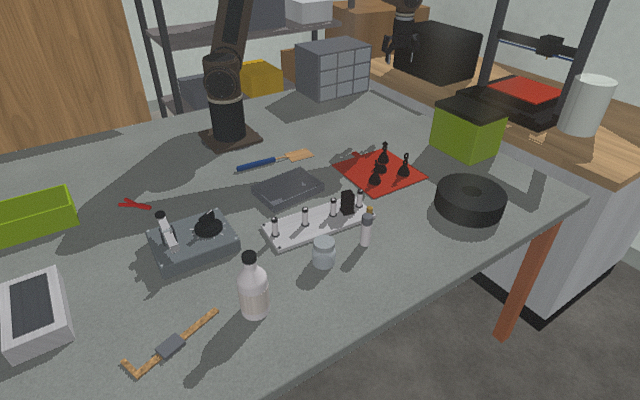

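View pics/top0.png

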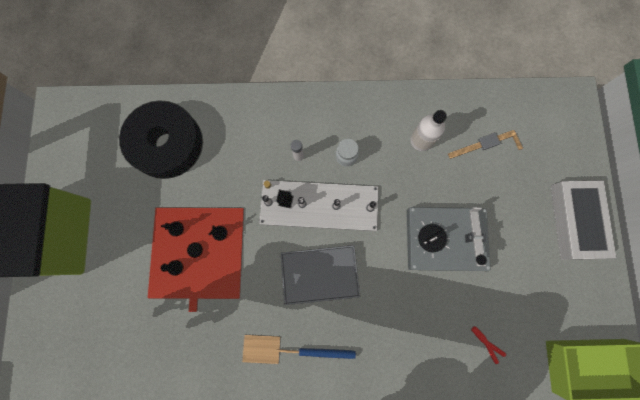

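The pictures show the red plate to the robot's left (top view, around (195,252)). It holds three pieces at about (175,228), (219,233) and (175,268), with the stub at (195,250). One tower stands in the left gap at (285,198). Lamp posts are at (267,200), (302,203), (336,205) and (371,207), the tray at (319,275), the dial at (432,238), and the rocker at about (478,238) with its pad at (482,259).

```bash
cat > h.py <<'E'
import numpy as np, cv2
from plant import ctrl
def cloud(n,save=None):
    p,d=ctrl.read_camera(n)
    if save: cv2.imwrite(save,p[...,::-1])
    return cloud_of(n,p,d)
def cloud_of(n,p,d):
    m=ctrl.camera_model(n);K,T=m["intrinsics"],m["extrinsics"]
    v,u=np.mgrid[:400,:640]
    c=np.stack([(u-K[0,2])/K[0,0]*d,(v-K[1,2])/K[1,1]*d,d],-1)
    w=(c-T[:3,3])@T[:3,:3]
    w[d<=0]=np.nan
    return p,w
def proj(n,X):
    m=ctrl.camera_model(n);c=m["extrinsics"]@np.r_[X,1];q=m["intrinsics"]@c[:3];return q[:2]/q[2]
def atz(n,uv,z):
    m=ctrl.camera_model(n);K,T=m["intrinsics"],m["extrinsics"]
    r=T[:3,:3].T@np.linalg.inv(K)@np.r_[uv,1];C=-T[:3,:3].T@T[:3,3]
    return C+r*(z-C[2])/r[2]
def blobs(w,mask,amin=4):
    k,l,st,ce=cv2.connectedComponentsWithStats(mask.astype(np.uint8),connectivity=8)
    return [(st[i],ce[i],w[l==i]) for i in range(1,k) if st[i][4]>=amin]
E
python3 - <<'E'
from h import *
np.set_printoptions(precision=4,suppress=True)
for n in("top","scene"):
    f=np.load(n+"0.npz");p,w=cloud_of(n,f["p"],f["d"])
    m=ctrl.camera_model(n);print(n,"cam",-m["extrinsics"][:3,:3].T@m["extrinsics"][:3,3])
    box=(w[...,0]>0.35)&(w[...,0]<0.9)&(abs(w[...,1])<0.5)
    for lo in(0.03,0.05):
        print("z>",lo)
        for s,c,q in blobs(w,box&(w[...,2]>lo)):
            print(s[:5],"med",np.median(q,0),"min",q.min(0),"max",q.max(0))
    hsv=cv2.cvtColor(p,cv2.COLOR_RGB2HSV)
    red=box&((hsv[...,0]<8)|(hsv[...,0]>172))&(hsv[...,1]>130)&(abs(w[...,2]-.006)<.01)
    for s,c,q in blobs(w,red,300): print("plate",cv2.minAreaRect(q[:,:2].astype(np.float32)),np.median(q[:,2]))
E
```

```text
top cam [ 0.4497 -0.0042  0.9675]
z> 0.03
[ 125  101   75   75 4300] med [0.7952 0.4109 0.0598] min [0.7008 0.3199 0.0301] max [0.8993 0.4998 0.0673]
[413 110  34  39 862] med [ 0.783  -0.2728  0.113 ] min [ 0.7626 -0.3108  0.0306] max [ 0.8252 -0.2508  0.1733]
[336 139  23  25 451] med [ 0.7479 -0.0724  0.069 ] min [ 0.725  -0.1026  0.03  ] max [ 0.7792 -0.0443  0.0741]
[291 140  12  18 175] med [0.7507 0.056  0.0934] min [0.7434 0.0429 0.0311] max [0.7708 0.0709 0.0989]
[264 180   7   7  38] med [0.6746 0.1384 0.0341] min [0.6666 0.1301 0.0304] max [0.6839 0.1465 0.0384]
[276 189  16  17 201] med [0.6279 0.0892 0.0779] min [0.6138 0.0735 0.0302] max [0.6493 0.1093 0.0829]
[262 195   9   9  53] med [0.6272 0.1356 0.0667] min [0.6211 0.1297 0.0316] max [0.6365 0.1458 0.0706]
[298 197   7   9  48] med [0.619  0.0478 0.0666] min [0.6141 0.0403 0.0308] max [0.6293 0.0554 0.0707]
[334 199   7   9  47] med [ 0.612  -0.0418  0.0661] min [ 0.6071 -0.0496  0.0343] max [ 0.6226 -0.0344  0.0695]
[368 201   9   9  53] med [ 0.6061 -0.1294  0.0657] min [ 0.6001 -0.1391  0.0302] max [ 0.6156 -0.1
[... 4572 characters left out ...]
644  0.0961]
[196 210  23  24 357] med [ 0.5313 -0.2822  0.0621] min [ 0.5052 -0.3083  0.0502] max [ 0.5558 -0.2528  0.0888]
[361 213  12  20 193] med [0.7655 0.0499 0.0819] min [0.7446 0.0411 0.0505] max [0.7747 0.0707 0.0965]
[271 217   7   9  47] med [ 0.6125 -0.1331  0.0635] min [ 0.6008 -0.1397  0.0506] max [ 0.6166 -0.1243  0.0684]
[313 235  22  20 347] med [ 0.7619 -0.0786  0.0682] min [ 0.7286 -0.102   0.0502] max [ 0.783  -0.0487  0.0722]
[ 236  250   33   58 1333] med [ 0.8125 -0.2908  0.1092] min [ 0.777  -0.3164  0.0501] max [ 0.8306 -0.254   0.1711]
plate ((0.4873000383377075, 0.323863685131073), (0.23742258548736572, 0.26807329058647156), 88.21644592285156) 0.004330355689992339
```

```bash
cat >> h.py <<'E'
from scipy.spatial.transform import Rotation as R
def goto(x,y,z,yaw):
    "delta (tool axes) from measured pose to tool-down pose, tool y at world yaw (deg, mod 180 nearest)"
    s=ctrl.get_state();Rc=R.from_quat(s["tcp_rot"])
    best=None
    for k in(0,180):
        a=np.radians(yaw+k)
        ty=np.array([np.cos(a),np.sin(a),0]);tz=np.array([0,0,-1.]);tx=np.cross(ty,tz)
        r=(Rc.inv()*R.from_matrix(np.c_[tx,ty,tz])).as_rotvec()
        if best is None or np.linalg.norm(r)<np.linalg.norm(best): best=r
    d=Rc.inv().apply(np.array([x,y,z])-s["eef_pos"])
    print("pos",np.round(s["eef_pos"],4),"delta",np.round(d,4),np.round(best,3),"rows",round(max(np.linalg.norm(d)/.0625,np.degrees(np.linalg.norm(best))/10.7),1))
E
python3 - <<'E'
from h import *
np.set_printoptions(precision=4,suppress=True)
for n in("top","scene"):
    f=np.load(n+"0.npz");p,w=cloud_of(n,f["p"],f["d"]);x,y,z=[w[...,i] for i in range(3)]
    def rect(m,name):
        q=w[m];(c,wh,a)=cv2.minAreaRect(q[:,:2].astype(np.float32));print(n,name,np.round(c,4),np.round(wh,4),round(a,1),"zmed",round(float(np.median(q[:,2])),4),len(q))
    near=lambda a,b,r:(np.hypot(x-a,y-b)<r)
    rect(near(.631,.09,.03)&(z>.073),"tower top")
    rect(near(.521,-.28,.04)&(z>.078),"bar")
    rect(near(.521,-.28,.035)&(z>.050)&(z<.062),"skirt")
    rect((x>.42)&(x<.62)&(y>-.41)&(y<-.355)&(z>.066),"rocker")
    rect((x>.33)&(x<.53)&(y>-.13)&(y<.13)&(z>.021)&(z<.035),"tray rim")
    rect((x>.43)&(x<.62)&(y>-.45)&(y<-.2)&(abs(z-.04)<.005),"console")
    # white pointer/ticks
    for (s,c,q) in blobs(w,near(.521,-.28,.05)&(p.min(-1)>150),2): print("white",np.round(q.mean(0),4),s[4])
    # feet
    for a,b in((.565,.3765),(.55,.263),(.465,.3735)):
        m=near(a,b,.03)&(p.max(-1)<70)&(z>.006)
        for l,h in((.012,.02),(.022,.03)):
            q=w[m&(z>l)&(z<h)]
            if len(q)>5:(c,r)=cv2.minEnclosingCircle(q[:,:2].astype(np.float32));print(n,"foot",a,b,l,np.round(c,4),round(r,4),len(q))
f=np.load("top0.npz")["p"]
a=cv2.resize(f[180:225,255:300],None,fx=8,fy=8,interpolation=3);b=cv2.resize(f[215:275,405:495],None,fx=6,fy=6,interpolation=3)
o=np.zeros((720,540,3),np.uint8);o[:360,:360]=a;o[360:,:540]=b;cv2.imwrite("pics/crop1.png",o[...,::-1])
goto(.632,.0905,.2,-4.6)
E
```

```text
top tower top [0.6312 0.0914] [0.0302 0.03  ] 76.3 zmed 0.0788 147
top bar [ 0.522 -0.28 ] [0.0138 0.0455] 28.0 zmed 0.0875 115
top skirt [ 0.5209 -0.2792] [0.0665 0.0645] 12.5 zmed 0.0552 370
top rocker [ 0.5213 -0.3796] [0.0341 0.1401] 89.1 zmed 0.0808 599
top tray rim [0.4378 0.0053] [0.13   0.1903] 4.5 zmed 0.0277 445
top console [ 0.5207 -0.3249] [0.2002 0.1601] 87.6 zmed 0.0399 3644
white [ 0.5154 -0.2677  0.0886] 4
white [ 0.4988 -0.3169  0.0417] 3
top foot 0.565 0.3765 0.012 [0.5637 0.3774] 0.0189 47
top foot 0.565 0.3765 0.022 [0.5635 0.3783] 0.0161 47
top foot 0.55 0.263 0.012 [0.5499 0.2633] 0.0188 39
top foot 0.55 0.263 0.022 [0.55   0.2646] 0.0163 44
top foot 0.465 0.3735 0.012 [0.4638 0.3732] 0.0185 47
top foot 0.465 0.3735 0.022 [0.4639 0.3753] 0.0162 45
scene tower top [0.6329 0.0898] [0.0295 0.0321] 75.5 zmed 0.0768 76
scene bar [ 0.5245 -0.2824] [0.0166 0.0461] 33.7 zmed 0.0851 94
scene skirt [ 0.5321 -0.2825] [0.0555 0.0472] 80.9 zmed 0.0545 177
scene rocker [ 0.5221 -0.3813] [0.0332 0.1442] 88.3 zmed 0.0793 448
scene tray rim [0.44   0.0042] [0.1345 0.1922] 4.0 zmed 0.025 321
scene console [ 0.5221 -0.326 ] [0.1999 0.1636] 88.0 zmed 0.0387 2408
white [ 0.5125 -0.2647  0.0868] 3
white [ 0.5002 -0.3186  0.0398] 4
white [ 0.5625 -0.2614  0.0408] 2
scene foot 0.565 0.3765 0.012 [0.5663 0.3725] 0.0195 29
scene foot 0.565 0.3765 0.022 [0.5677 0.3738] 0.0154 26
scene foot 0.55 0.263 0.012 [0.5531 0.2616] 0.0186 35
scene foot 0.55 0.263 0.022 [0.5528 0.2611] 0.0155 25
scene foot 0.465 0.3735 0.012 [0.4677 0.3698] 0.0197 28
scene foot 0.465 0.3735 0.022 [0.4652 0.3722] 0.0147 23
pos [0.2147 0.6399 0.2313] delta [-0.5704 -0.3881  0.0313] [-0.    -0.     1.327] rows 11.0
```

View pics/crop1.png

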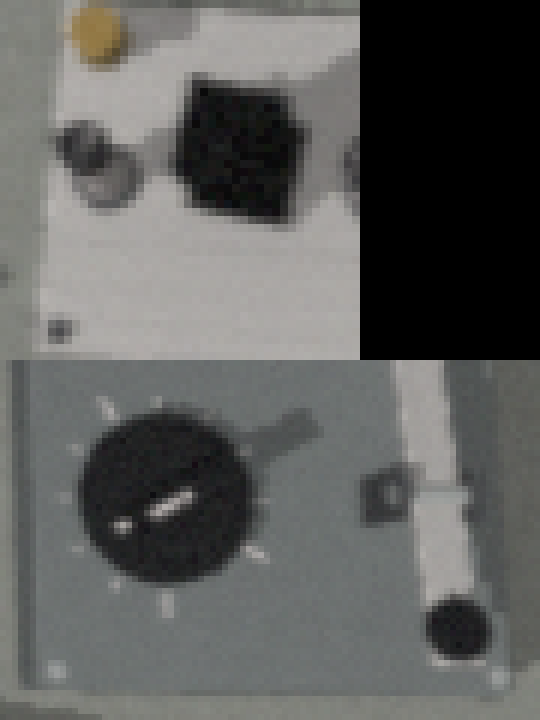

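The crop shows the tower turned about -14° and the dial pointer at (122,524), left-below the axis, which is position 2 counting clockwise from the near zero tick at (167,605). The rocker pad is at (458,627).

```bash
cat >> h.py <<'E'
def pose(x,y,z,yaw,Rc):
    best=None
    for k in(0,180):
        a=np.radians(yaw+k);ty=np.array([np.cos(a),np.sin(a),0]);tz=np.array([0,0,-1.]);tx=np.cross(ty,tz)
        Q=R.from_matrix(np.c_[tx,ty,tz])
        if best is None or (Rc.inv()*Q).magnitude()<(Rc.inv()*best).magnitude(): best=Q
    return np.array([x,y,z]),best
def plan(*wps,mm=.055,deg=9.5,flip=None):
    "print per-call end deltas for a chain of waypoints (x,y,z,yaw); each call <=5 rows"
    s=ctrl.get_state();p,Q=s["eef_pos"],R.from_quat(s["tcp_rot"])
    print("t",round(s["time"],2),"pos",np.round(p,4),"yaw",round(np.degrees(np.arctan2(*Q.as_matrix()[[1,0],1])),1),"open",round(s["opening"],3),"ff",round(s["finger_force"],1),"F",np.round(s["contact_force"],1))
    for wp in wps:
        t,Qt=pose(*wp,Q);rel=(Q.inv()*Qt).as_rotvec()
        n=int(np.ceil(max(np.linalg.norm(t-p)/mm,np.degrees(np.linalg.norm(rel))/deg,1)));k=int(np.ceil(n/5))
        for i in range(k):
            P1=p+(t-p)/(k-i);r=(Q.inv()*Qt).as_rotvec()/(k-i);Q1=Q*R.from_rotvec(r)
            print("  ",wp,"call",i+1,"/",k,"rows",int(np.ceil(n/k)),np.round(np.r_[Q.inv().apply(P1-p),r],3).tolist())
            p,Q=P1,Q1
E
python3 - <<'E'
from h import *
plan((.632,.0905,.2,-13.7),(.632,.0905,.12,-13.7),(.632,.0905,.043,-13.7))
E
```

```text
t 1.1 pos [0.2147 0.6399 0.2313] yaw 71.4 open 0.997 ff 0.0 F [-0.2 -0.6  0.3]
   (0.632, 0.0905, 0.2, -13.7) call 1 / 3 rows 5 [-0.19, -0.129, 0.01, -0.0, -0.0, 0.495]
   (0.632, 0.0905, 0.2, -13.7) call 2 / 3 rows 5 [-0.229, -0.023, 0.01, -0.0, -0.0, 0.495]
   (0.632, 0.0905, 0.2, -13.7) call 3 / 3 rows 5 [-0.212, 0.088, 0.01, -0.0, -0.0, 0.495]
   (0.632, 0.0905, 0.12, -13.7) call 1 / 1 rows 2 [0.0, 0.0, 0.08, -0.0, 0.0, -0.0]
   (0.632, 0.0905, 0.043, -13.7) call 1 / 1 rows 2 [0.0, 0.0, 0.077, -0.0, 0.0, -0.0]
```

>>> carry_out(
  deltas=[-0.19, -0.129, 0.01, 0, 0, 0.495, -0.19, -0.129, 0.01, 0, 0, 0.495, -0.19, -0.129, 0.01, 0, 0, 0.495, -0.19, -0.129, 0.01, 0, 0, 0.495, -0.19, -0.129, 0.01, 0, 0, 0.495],
  grip=65,
)

```text
time: 1.72
eef_pos: [0.3554, 0.4552, 0.2213]
tcp_rot: [0.4, 0.917, -0.0, 0.0]
contact_force: [-0.3, 1.4, 0.5]
opening: 0.644
finger_force: 0.0
```

>>> carry_out(
  deltas=[-0.229, -0.023, 0.01, 0, 0, 0.495, -0.229, -0.023, 0.01, 0, 0, 0.495, -0.229, -0.023, 0.01, 0, 0, 0.495, -0.229, -0.023, 0.01, 0, 0, 0.495, -0.229, -0.023, 0.01, 0, 0, 0.495],
)

```text
time: 2.35
eef_pos: [0.4947, 0.2731, 0.2114]
tcp_rot: [0.612, 0.791, 0.0, -0.0]
contact_force: [-0.0, 0.9, -0.1]
opening: 0.648
finger_force: 0.0
```

>>> carry_out(
  deltas=[-0.212, 0.088, 0.01, 0, 0, 0.495, -0.212, 0.088, 0.01, 0, 0, 0.495, -0.212, 0.088, 0.01, 0, 0, 0.495, -0.212, 0.088, 0.01, 0, 0, 0.495, -0.212, 0.088, 0.01, 0, 0, 0.495],
)

```text
time: 2.98
eef_pos: [0.6335, 0.0912, 0.201]
tcp_rot: [0.787, 0.617, 0.0, -0.0]
contact_force: [-0.5, 0.1, 0.2]
opening: 0.651
finger_force: 0.0
```

```bash
python3 - <<'E'
from h import *
plan((.632,.0905,.12,-13.7),(.632,.0905,.043,-13.7))
E
```

```text
t 2.98 pos [0.6335 0.0912 0.201 ] yaw -13.7 open 0.651 ff 0.0 F [-0.5  0.1  0.2]
   (0.632, 0.0905, 0.12, -13.7) call 1 / 1 rows 2 [-0.001, -0.001, 0.081, -0.0, -0.0, -0.001]
   (0.632, 0.0905, 0.043, -13.7) call 1 / 1 rows 2 [0.0, 0.0, 0.077, -0.0, 0.0, -0.0]
```

>>> carry_out(
  deltas=[-0.001, -0.001, 0.04, 0, 0, 0, -0.001, -0.001, 0.08, 0, 0, 0, -0.001, -0.001, 0.12, 0, 0, 0, -0.001, -0.001, 0.158, 0, 0, 0, -0.001, -0.001, 0.158, 0, 0, 0],
)

```text
time: 3.6
eef_pos: [0.6273, 0.0935, 0.0396]
tcp_rot: [0.785, 0.619, -0.003, -0.003]
contact_force: [0.3, 0.3, -0.9]
opening: 0.651
finger_force: 0.0
```

>>> carry_out(
  deltas=[0, 0, 0, 0, 0, 0, 0, 0, 0, 0, 0, 0, 0, 0, 0, 0, 0, 0, 0, 0, 0, 0, 0, 0, 0, 0, 0, 0, 0, 0],
  grip=0,
  grip_force=50,
)

```text
time: 4.22
eef_pos: [0.633, 0.0912, 0.0461]
tcp_rot: [0.786, 0.618, 0.002, 0.001]
contact_force: [0.5, 1.7, 5.2]
opening: 0.344
finger_force: 50.0
```

>>> carry_out(
  deltas=[0, 0, -0.02, 0, 0, 0, 0, 0, -0.05, 0, 0, 0, 0, 0, -0.08, 0, 0, 0, 0, 0, -0.11, 0, 0, 0, 0, 0, -0.11, 0, 0, 0],
)

```text
time: 4.85
eef_pos: [0.6333, 0.0905, 0.1576]
tcp_rot: [0.786, 0.618, 0.003, 0.002]
contact_force: [1.2, -0.3, -1.2]
opening: 0.343
finger_force: 49.4
```

```bash
python3 - <<'E'
from h import *
plan((.445,.005,.15,4.5),(.445,.005,.037,4.5),mm=.04)
E
```

```text
t 4.85 pos [0.6333 0.0905 0.1576] yaw -13.6 open 0.343 ff 49.4 F [ 1.2 -0.3 -1.2]
   (0.445, 0.005, 0.15, 4.5) call 1 / 2 rows 3 [-0.064, -0.081, 0.003, 0.004, -0.0, -0.158]
   (0.445, 0.005, 0.15, 4.5) call 2 / 2 rows 3 [-0.05, -0.09, 0.003, 0.004, -0.0, -0.158]
   (0.445, 0.005, 0.037, 4.5) call 1 / 1 rows 3 [0.0, 0.0, 0.113, -0.0, -0.0, -0.0]
```

>>> carry_out(
  deltas=[-0.02, -0.025, 0.001, 0, 0, -0.05, -0.043, -0.054, 0.002, 0.004, 0, -0.1, -0.064, -0.081, 0.003, 0.004, 0, -0.158, -0.064, -0.081, 0.003, 0.004, 0, -0.158],
)

```text
time: 5.35
eef_pos: [0.5345, 0.0473, 0.1482]
tcp_rot: [0.735, 0.678, -0.003, -0.003]
contact_force: [-0.1, -0.0, -0.4]
opening: 0.344
finger_force: 49.7
```

>>> carry_out(
  deltas=[-0.015, -0.03, 0.001, 0, 0, -0.05, -0.034, -0.06, 0.002, 0.004, 0, -0.1, -0.05, -0.09, 0.003, 0.004, 0, -0.158, -0.05, -0.09, 0.003, 0.004, 0, -0.158, -0.05, -0.09, 0.003, 0.004, 0, -0.158],
)

```text
time: 5.98
eef_pos: [0.4447, 0.0051, 0.1479]
tcp_rot: [0.679, 0.734, -0.002, -0.003]
contact_force: [-0.7, -0.9, 0.0]
opening: 0.343
finger_force: 49.8
```

```bash
python3 - <<'E'
from h import *
plan((.445,.005,.06,4.5),(.445,.005,.040,4.5),mm=.04)
p,w=cloud("top");x,y,z=[w[...,i] for i in range(3)]
E
```

```text
t 5.97 pos [0.4447 0.0051 0.1479] yaw 4.4 open 0.343 ff 49.8 F [-0.7 -0.9  0. ]
   (0.445, 0.005, 0.06, 4.5) call 1 / 1 rows 3 [-0.0, 0.001, 0.088, -0.007, -0.001, -0.001]
   (0.445, 0.005, 0.04, 4.5) call 1 / 1 rows 1 [-0.0, 0.0, 0.02, -0.0, -0.0, 0.0]
```

>>> carry_out(
  deltas=[0, 0, 0.03, 0, 0, 0, 0, 0, 0.06, 0, 0, 0, 0, 0, 0.09, 0, 0, 0, 0, 0, 0.1, 0, 0, 0, 0, 0, 0.1, 0, 0, 0],
)

```text
time: 6.65
eef_pos: [0.4433, 0.0053, 0.0474]
tcp_rot: [0.679, 0.734, -0.003, -0.004]
contact_force: [0.1, 0.5, -0.6]
opening: 0.341
finger_force: 49.8
```

>>> carry_out(
  deltas=[0, 0, 0.003, 0, 0, 0, 0, 0, 0.006, 0, 0, 0, 0, 0, 0.006, 0, 0, 0],
)

```text
time: 7.02
eef_pos: [0.4431, 0.0051, 0.042]
tcp_rot: [0.679, 0.734, -0.002, -0.003]
contact_force: [0.3, 0.0, -1.3]
opening: 0.344
finger_force: 49.8
```

>>> carry_out(
  deltas=[0, 0, 0.002, 0, 0, 0, 0, 0, 0.0035, 0, 0, 0, 0, 0, 0.0035, 0, 0, 0],
)

```text
time: 7.4
eef_pos: [0.4429, 0.0051, 0.0382]
tcp_rot: [0.679, 0.734, -0.002, -0.003]
contact_force: [0.2, 0.6, -1.1]
opening: 0.344
finger_force: 49.7
```

>>> carry_out(
  deltas=[0, 0, 0, 0, 0, 0, 0, 0, 0, 0, 0, 0, 0, 0, 0, 0, 0, 0, 0, 0, 0, 0, 0, 0],
  grip=60,
)

```text
time: 7.9
eef_pos: [0.4429, 0.0051, 0.0382]
tcp_rot: [0.679, 0.734, -0.002, -0.003]
contact_force: [-0.0, 0.4, 0.6]
opening: 0.599
finger_force: 0.0
```

>>> carry_out(
  deltas=[0, 0, -0.03, 0, 0, 0, 0, 0, -0.07, 0, 0, 0, 0, 0, -0.11, 0, 0, 0, 0, 0, -0.13, 0, 0, 0, 0, 0, -0.13, 0, 0, 0],
)

```text
time: 8.52
eef_pos: [0.4451, 0.0048, 0.1701]
tcp_rot: [0.679, 0.734, -0.001, -0.001]
contact_force: [0.2, 0.5, -0.3]
opening: 0.594
finger_force: 0.0
```

```bash
cat >> h.py <<'E'
def pieces(tag=None):
    "stems/feet of black things on plate and deck, both cameras averaged where seen"
    out={}
    for n in("top","scene"):
        p,w=cloud(n,f"pics/{n}_{tag}.png" if tag else None);x,y,z=[w[...,i] for i in range(3)]
        box=(x>.35)&(x<.67)&(y>-.15)&(y<.5)
        for s,c,q in blobs(w,box&(p.max(-1)<80)&(z>.03)&(z<.11),15):
            l=q[q[:,2]>.045]
            if len(l): print(n,"n",s[4],"mid",np.round((l.min(0)+l.max(0))/2,4)[:2],"span",np.round(np.ptp(l,0),3)[:2],"zmax",round(l[:,2].max(),3))
E
python3 - <<'E'
from h import *
pieces("1")
plan((.465,.372,.16,-4.6),(.465,.372,.036,-4.6))
E
```

```text
top n 25 mid [0.6272 0.1375] span [0.013 0.016] zmax 0.07
top n 21 mid [ 0.6137 -0.0411] span [0.013 0.013] zmax 0.069
top n 28 mid [ 0.6065 -0.1306] span [0.013 0.013] zmax 0.069
top n 114 mid [0.5633 0.3764] span [0.015 0.019] zmax 0.089
top n 100 mid [0.5493 0.2637] span [0.019 0.015] zmax 0.086
top n 130 mid [0.4629 0.3749] span [0.017 0.017] zmax 0.086
scene n 63 mid [0.4672 0.3735] span [0.018 0.015] zmax 0.083
scene n 68 mid [0.5669 0.3773] span [0.014 0.019] zmax 0.086
scene n 72 mid [0.5524 0.2652] span [0.024 0.017] zmax 0.085
scene n 181 mid [0.4457 0.0032] span [0.033 0.033] zmax 0.073
scene n 17 mid [0.6309 0.1363] span [0.016 0.013] zmax 0.067
scene n 17 mid [ 0.6118 -0.133 ] span [0.012 0.012] zmax 0.068
t 8.62 pos [0.4433 0.0052 0.1673] yaw 4.5 open 0.601 ff 0.0 F [-0.5  0.4 -0.3]
   (0.465, 0.372, 0.16, -4.6) call 1 / 2 rows 4 [0.182, 0.025, 0.004, -0.005, -0.0, 0.079]
   (0.465, 0.372, 0.16, -4.6) call 2 / 2 rows 4 [0.183, 0.011, 0.004, -0.005, -0.0, 0.079]
   (0.465, 0.372, 0.036, -4.6) call 1 / 1 rows 3 [-0.0, 0.0, 0.124, -0.0, -0.0, 0.0]
```

>>> carry_out(
  deltas=[0.05, 0.007, 0.001, 0, 0, 0.02, 0.1, 0.014, 0.002, 0, 0, 0.04, 0.15, 0.02, 0.003, -0.005, 0, 0.06, 0.182, 0.025, 0.004, -0.005, 0, 0.079],
)

```text
time: 9.12
eef_pos: [0.4531, 0.1902, 0.162]
tcp_rot: [0.707, 0.707, -0.002, -0.002]
contact_force: [0.1, -0.7, -0.2]
opening: 0.602
finger_force: 0.0
```

>>> carry_out(
  deltas=[0.05, 0.003, 0.001, 0, 0, 0.02, 0.1, 0.006, 0.002, 0, 0, 0.04, 0.15, 0.009, 0.003, -0.005, 0, 0.06, 0.183, 0.011, 0.004, -0.005, 0, 0.079, 0.183, 0.011, 0.004, -0.005, 0, 0.079],
)

```text
time: 9.75
eef_pos: [0.4644, 0.3727, 0.1577]
tcp_rot: [0.734, 0.679, -0.001, -0.0]
contact_force: [-0.4, 0.1, -0.5]
opening: 0.599
finger_force: 0.0
```

```bash
python3 - <<'E'
from h import *
plan((.465,.374,.037,-4.6))
E
```

```text
t 9.75 pos [0.4644 0.3727 0.1577] yaw -4.4 open 0.599 ff 0.0 F [-0.4  0.1 -0.5]
   (0.465, 0.374, 0.037, -4.6) call 1 / 1 rows 3 [0.002, 0.001, 0.121, -0.001, 0.001, 0.003]
```

>>> carry_out(
  deltas=[0.001, 0.001, 0.04, 0, 0, 0, 0.001, 0.001, 0.08, 0, 0, 0, 0.001, 0.001, 0.11, 0, 0, 0, 0.001, 0.001, 0.119, 0, 0, 0, 0.001, 0.001, 0.119, 0, 0, 0],
)

```text
time: 10.38
eef_pos: [0.4667, 0.3716, 0.0406]
tcp_rot: [0.735, 0.678, 0.0, 0.0]
contact_force: [-0.0, -0.1, 0.6]
opening: 0.602
finger_force: 0.0
```

>>> carry_out(
  deltas=[0, 0, 0, 0, 0, 0, 0, 0, 0, 0, 0, 0, 0, 0, 0, 0, 0, 0, 0, 0, 0, 0, 0, 0, 0, 0, 0, 0, 0, 0],
  grip=0,
  grip_force=50,
)

```text
time: 11.0
eef_pos: [0.468, 0.3729, 0.0428]
tcp_rot: [0.735, 0.678, 0.002, 0.001]
contact_force: [0.7, -0.2, 6.0]
opening: 0.196
finger_force: 49.4
```

>>> carry_out(
  deltas=[0, 0, -0.02, 0, 0, 0, 0, 0, -0.05, 0, 0, 0, 0, 0, -0.08, 0, 0, 0, 0, 0, -0.11, 0, 0, 0, 0, 0, -0.12, 0, 0, 0],
)

```text
time: 11.62
eef_pos: [0.4678, 0.373, 0.1643]
tcp_rot: [0.735, 0.678, 0.003, 0.001]
contact_force: [-0.2, 0.3, 0.6]
opening: 0.19
finger_force: 48.9
```

```bash
python3 - <<'E'
from h import *
plan((.6265,.092,.16,-4.6),(.6265,.092,.055,-4.6),mm=.045)
E
```

```text
t 11.62 pos [0.4678 0.373  0.1643] yaw -4.6 open 0.19 ff 48.9 F [-0.2  0.3  0.6]
   (0.6265, 0.092, 0.16, -4.6) call 1 / 2 rows 4 [-0.134, 0.09, 0.002, 0.003, -0.002, 0.0]
   (0.6265, 0.092, 0.16, -4.6) call 2 / 2 rows 4 [-0.134, 0.09, 0.002, 0.003, -0.002, 0.0]
   (0.6265, 0.092, 0.055, -4.6) call 1 / 1 rows 3 [-0.0, -0.0, 0.105, 0.0, -0.0, 0.0]
```

>>> carry_out(
  deltas=[-0.03, 0.02, 0, 0, 0, 0, -0.065, 0.045, 0.001, 0, 0, 0, -0.1, 0.068, 0.002, 0.002, 0, 0, -0.134, 0.09, 0.002, 0.003, -0.002, 0],
)

```text
time: 12.12
eef_pos: [0.5455, 0.2302, 0.1583]
tcp_rot: [0.735, 0.678, -0.002, -0.0]
contact_force: [0.9, 0.1, -0.6]
opening: 0.194
finger_force: 48.9
```

>>> carry_out(
  deltas=[-0.036, 0.024, 0, 0, 0, 0, -0.075, 0.05, 0.001, 0, 0, 0, -0.11, 0.074, 0.002, 0, 0, 0, -0.134, 0.09, 0.002, 0, 0, 0, -0.134, 0.09, 0.002, 0, 0, 0],
)

```text
time: 12.75
eef_pos: [0.625, 0.089, 0.1564]
tcp_rot: [0.736, 0.677, -0.001, -0.001]
contact_force: [0.4, 0.4, -1.4]
opening: 0.193
finger_force: 48.9
```

```bash
python3 - <<'E'
from h import *
plan((.6265,.092,.09,-4.6),(.6265,.092,.052,-4.6),mm=.045)
E
```

```text
t 12.75 pos [0.625  0.089  0.1564] yaw -4.8 open 0.193 ff 48.9 F [ 0.4  0.4 -1.4]
   (0.6265, 0.092, 0.09, -4.6) call 1 / 1 rows 2 [0.003, 0.001, 0.066, -0.003, 0.001, -0.003]
   (0.6265, 0.092, 0.052, -4.6) call 1 / 1 rows 1 [0.0, -0.0, 0.038, 0.0, 0.0, -0.0]
```

>>> carry_out(
  deltas=[0.003, 0.001, 0.03, 0, 0, 0, 0.003, 0.001, 0.06, 0, 0, 0, 0.003, 0.001, 0.09, 0, 0, 0, 0.003, 0.001, 0.1, 0, 0, 0, 0.003, 0.001, 0.1, 0, 0, 0],
)

```text
time: 13.38
eef_pos: [0.6251, 0.0943, 0.0567]
tcp_rot: [0.735, 0.679, -0.001, -0.001]
contact_force: [0.1, -0.1, 0.2]
opening: 0.198
finger_force: 48.9
```

```bash
python3 - <<'E'
from h import *
plan((.6265,.092,.049,-4.6),mm=.045)
for n in("top","scene"):
    p,w=cloud(n,f"pics/{n}_2.png");x,y,z=[w[...,i] for i in range(3)]
    # posts
    for g in((.63,.137),(.623,.047),(.6155,-.0425),(.6085,-.1315)):
        q=w[(np.hypot(x-g[0],y-g[1])<.014)&(z>.055)&(z<.075)]
        if len(q): print(n,"post",len(q),np.round((q.min(0)+q.max(0))/2,4)[:2])
    q=w[(np.hypot(x-.6265,y-.092)<.027)&(z>.021)&(z<.045)&(p.max(-1)<75)]
    print(n,"foot",len(q),np.round((q.min(0)+q.max(0))/2,4)[:2],np.ptp(q,0))
p=cv2.imread("pics/top_2.png")[165:235,245:345];q=cv2.imread("pics/scene_2.png")[160:240,300:400]
cv2.imwrite("pics/c2.png",np.hstack([cv2.resize(p,(400,280),interpolation=3),cv2.resize(q,(350,280),interpolation=3)]))
E
```

```text
t 13.38 pos [0.6251 0.0943 0.0567] yaw -4.5 open 0.198 ff 48.9 F [ 0.1 -0.1  0.2]
   (0.6265, 0.092, 0.049, -4.6) call 1 / 1 rows 1 [-0.002, 0.002, 0.008, -0.003, 0.001, 0.001]
top post 36 [0.6219 0.0478]
top post 38 [ 0.6149 -0.0421]
top post 39 [ 0.6077 -0.1319]Traceback (most recent call last):
  File "<stdin>", line 10, in <module>
    return umr_minimum(a, axis, None, out, keepdims, initial, where)
ValueError: zero-size array to reduction operation minimum which has no identity
```

>>> carry_out(
  deltas=[-0.002, 0.001, 0.003, 0, 0, 0, -0.002, 0.001, 0.006, 0, 0, 0, -0.002, 0.001, 0.0075, 0, 0, 0, -0.002, 0.001, 0.0075, 0, 0, 0],
)

```text
time: 13.92
eef_pos: [0.6267, 0.0915, 0.0499]
tcp_rot: [0.735, 0.678, -0.001, -0.0]
contact_force: [-0.5, -0.3, -0.9]
opening: 0.192
finger_force: 48.9
```

```bash
python3 - <<'E'
from h import *
plan((.6265,.092,.049,-4.6),mm=.045)
p,w=cloud("scene","pics/scene_3.png");x,y,z=[w[...,i] for i in range(3)]
for g in((.63,.137),(.623,.047),(.6155,-.0425),(.6085,-.1315)):
    q=w[(np.hypot(x-g[0],y-g[1])<.014)&(z>.055)&(z<.075)]
    if len(q): print("post",len(q),np.round((q.min(0)+q.max(0))/2,4)[:2])
q=w[(np.hypot(x-.6265,y-.092)<.027)&(z>.014)&(z<.045)&(p.max(-1)<75)]
if len(q): print("foot",len(q),np.round((q.min(0)+q.max(0))/2,4)[:2],np.ptp(q,0))
q=cv2.imread("pics/scene_3.png")[150:240,290:400]
cv2.imwrite("pics/c3.png",cv2.resize(q,None,fx=6,fy=6,interpolation=3))
E
```

```text
t 13.93 pos [0.6267 0.0915 0.0499] yaw -4.6 open 0.192 ff 48.9 F [-0.5 -0.3 -0.9]
   (0.6265, 0.092, 0.049, -4.6) call 1 / 1 rows 1 [0.0, -0.0, 0.001, -0.001, 0.001, 0.0]
post 19 [0.6339 0.1369]
post 34 [0.623  0.0463]
post 38 [ 0.6159 -0.0422]
post 39 [ 0.6101 -0.1315]
foot 115 [0.6308 0.09  ] [0.03657255 0.03486079 0.02956521]
```

View pics/c3.png

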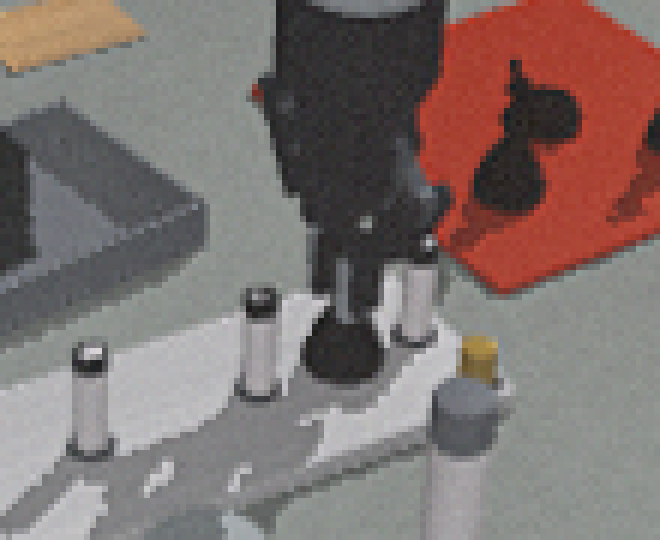

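The crop shows the piece held upright with its foot around (343,358), between the post bases at (415,335) and (258,392). It is roughly centred, so I'm setting it down.

>>> carry_out(
  deltas=[0, 0, 0.0015, 0, 0, 0, 0, 0, 0.0015, 0, 0, 0],
)

```text
time: 14.22
eef_pos: [0.627, 0.0915, 0.0488]
tcp_rot: [0.735, 0.678, -0.001, 0.0]
contact_force: [0.1, -0.5, 0.1]
opening: 0.194
finger_force: 49.2
```

>>> carry_out(
  deltas=[0, 0, 0, 0, 0, 0, 0, 0, 0, 0, 0, 0, 0, 0, 0, 0, 0, 0, 0, 0, 0, 0, 0, 0],
  grip=60,
)

```text
time: 14.72
eef_pos: [0.6268, 0.0916, 0.0484]
tcp_rot: [0.735, 0.678, -0.001, 0.0]
contact_force: [0.2, -0.8, 0.2]
opening: 0.6
finger_force: 0.0
```

>>> carry_out(
  deltas=[0, 0, -0.03, 0, 0, 0, 0, 0, -0.06, 0, 0, 0, 0, 0, -0.09, 0, 0, 0, 0, 0, -0.12, 0, 0, 0, 0, 0, -0.12, 0, 0, 0],
)

```text
time: 15.35
eef_pos: [0.6289, 0.0917, 0.1719]
tcp_rot: [0.735, 0.678, 0.002, 0.002]
contact_force: [0.2, -0.2, 0.4]
opening: 0.597
finger_force: 0.0
```

```bash
python3 - <<'E'
from h import *
plan((.5505,.2645,.16,-4.6))
E
```

```text
t 15.35 pos [0.6289 0.0917 0.1719] yaw -4.6 open 0.597 ff 0.0 F [ 0.2 -0.2  0.4]
   (0.5505, 0.2645, 0.16, -4.6) call 1 / 1 rows 4 [0.166, -0.092, 0.011, 0.006, 0.001, 0.0]
```

>>> carry_out(
  deltas=[0.045, -0.025, 0.003, 0, 0, 0, 0.09, -0.05, 0.006, 0.003, 0, 0, 0.135, -0.075, 0.009, 0.006, 0, 0, 0.166, -0.092, 0.011, 0.006, 0, 0, 0.166, -0.092, 0.011, 0.006, 0, 0],
)

```text
time: 15.98
eef_pos: [0.5462, 0.2662, 0.1551]
tcp_rot: [0.734, 0.68, -0.004, -0.003]
contact_force: [-0.6, -0.2, -0.6]
opening: 0.597
finger_force: 0.0
```

```bash
cat >> h.py <<'E'
def deck(tag):
    for n in("top","scene"):
        p,w=cloud(n,f"pics/{n}_{tag}.png");x,y,z=[w[...,i] for i in range(3)]
        P=[]
        for g in((.63,.137),(.623,.047),(.6155,-.0425),(.6085,-.1315)):
            q=w[(np.hypot(x-g[0],y-g[1])<.014)&(z>.055)&(z<.075)]
            P.append((q.min(0)+q.max(0))[:2]/2 if len(q)>12 else [np.nan]*2)
        P=np.array(P);print(n,"posts",np.round(P,4).tolist())
        for i in range(3):
            m=(P[i]+P[i+1])/2
            if np.isnan(m).any(): continue
            for l,h in((.016,.026),(.028,.036),(.045,.1)):
                q=w[(np.hypot(x-m[0],y-m[1])<.03)&(z>l)&(z<h)&(p.max(-1)<75)]
                if len(q)>8:
                    c=(q.min(0)+q.max(0))[:2]/2;print(n,"gap",2-i,"mid",np.round(m,4),"band",l,"centre",np.round(c,4),"span",np.round(np.ptp(q,0),3)[:2],"off",np.round(c-m,4),"zmax",round(q[:,2].max(),3))
E
python3 - <<'E'
from h import *
deck("4");pieces()
plan((.5505,.2645,.037,-4.6))
q=cv2.imread("pics/scene_4.png")[150:240,290:400];p=cv2.imread("pics/top_4.png")[170:240,250:350]
cv2.imwrite("pics/c4.png",np.hstack([cv2.resize(q,(440,360),interpolation=3),cv2.resize(p,(360,360),interpolation=3)]))
E
```

```text
top posts [[0.6291, 0.1379], [0.6218, 0.0478], [0.615, -0.042], [0.6078, -0.1318]]
top gap 2 mid [0.6255 0.0929] band 0.016 centre [0.6284 0.0938] span [0.038 0.034] off [0.003  0.0009] zmax 0.025
top gap 2 mid [0.6255 0.0929] band 0.028 centre [0.6279 0.0943] span [0.03  0.032] off [0.0025 0.0014] zmax 0.036
top gap 2 mid [0.6255 0.0929] band 0.045 centre [0.6282 0.0943] span [0.018 0.019] off [0.0027 0.0014] zmax 0.092
scene posts [[0.629, 0.1364], [0.6236, 0.0468], [0.6167, -0.0421], [0.6097, -0.1315]]
scene gap 2 mid [0.6263 0.0916] band 0.016 centre [0.6304 0.0915] span [0.038 0.033] off [ 0.0041 -0.0001] zmax 0.026
scene gap 2 mid [0.6263 0.0916] band 0.028 centre [0.6311 0.0901] span [0.028 0.023] off [ 0.0048 -0.0015] zmax 0.036
scene gap 2 mid [0.6263 0.0916] band 0.045 centre [0.6306 0.0924] span [0.018 0.018] off [0.0043 0.0008] zmax 0.089
top n 127 mid [0.6281 0.0948] span [0.018 0.018] zmax 0.092
top n 28 mid [0.6276 0.1379] span [0.013 0.015] zmax 0.07
top n 24 mid [0.6218 0.048 ] span [0.016 0.015] zmax 0.069
top n 29 mid [ 0.6065 -0.1305] span [0.013 0.013] zmax 0.069
top n 103 mid [0.5493 0.2633] span [0.02  0.013] zmax 0.086
top n 155 mid [0.4447 0.0039] span [0.031 0.029] zmax 0.076
scene n 71 mid [0.567 0.377] span [0.012 0.022] zmax 0.084
scene n 71 mid [0.5512 0.2633] span [0.026 0.016] zmax 0.083
scene n 185 mid [0.4466 0.0026] span [0.035 0.033] zmax 0.072
scene n 119 mid [0.6302 0.0914] span [0.019 0.017] zmax 0.087
scene n 20 mid [0.6297 0.1361] span [0.018 0.012] zmax 0.067
scene n 17 mid [0.6237 0.047 ] span [0.013 0.015] zmax 0.067
scene n 22 mid [ 0.6106 -0.1324] span [0.015 0.014] zmax 0.069
t 16.18 pos [0.5487 0.2635 0.1567] yaw -4.6 open 0.595 ff 0.0 F [0.1 0.4 0.6]
   (0.5505, 0.2645, 0.037, -4.6) call 1 / 1 rows 3 [0.001, 0.003, 0.12, -0.008, 0.002, -0.001]
```

View pics/c4.png

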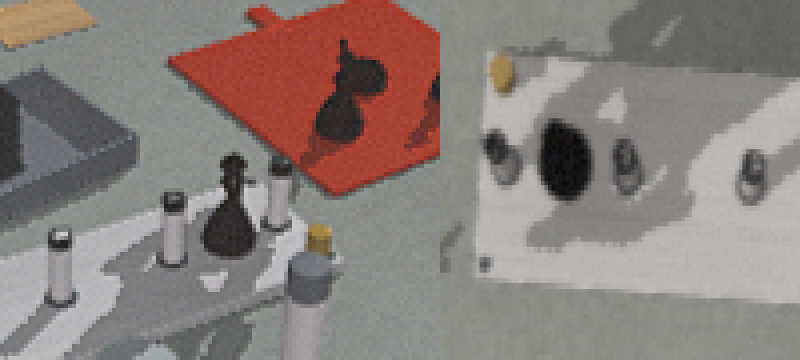

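Picture: the piece stands upright in gap 2 between its posts. Both clouds put it about 3 mm off in x, so I'll correct the later targets by that. Next piece.

>>> carry_out(
  deltas=[0, 0.001, 0.04, -0.004, 0, 0, 0, 0.001, 0.08, -0.004, 0, 0, 0, 0.001, 0.11, -0.004, 0, 0, 0, 0.001, 0.12, -0.004, 0, 0, 0, 0.001, 0.12, -0.004, 0, 0],
)

```text
time: 16.8
eef_pos: [0.549, 0.2636, 0.0371]
tcp_rot: [0.735, 0.678, -0.002, -0.001]
contact_force: [0.3, 0.4, 0.0]
opening: 0.6
finger_force: 0.0
```

>>> carry_out(
  deltas=[0, 0, 0, 0, 0, 0, 0, 0, 0, 0, 0, 0, 0, 0, 0, 0, 0, 0, 0, 0, 0, 0, 0, 0, 0, 0, 0, 0, 0, 0],
  grip=0,
)

```text
time: 17.42
eef_pos: [0.5498, 0.2646, 0.039]
tcp_rot: [0.735, 0.678, -0.0, 0.0]
contact_force: [-0.8, 0.2, 5.8]
opening: 0.191
finger_force: 48.7
```

>>> carry_out(
  deltas=[0, 0, -0.02, 0, 0, 0, 0, 0, -0.05, 0, 0, 0, 0, 0, -0.08, 0, 0, 0, 0, 0, -0.11, 0, 0, 0, 0, 0, -0.12, 0, 0, 0],
)

```text
time: 18.05
eef_pos: [0.55, 0.2648, 0.1604]
tcp_rot: [0.735, 0.678, 0.001, 0.0]
contact_force: [-0.4, -0.5, -1.5]
opening: 0.193
finger_force: 48.8
```

```bash
python3 - <<'E'
from h import *
plan((.6165,.001,.16,-4.6),(.6165,.001,.057,-4.6),mm=.04)
E
```

```text
t 18.05 pos [0.55   0.2648 0.1604] yaw -4.6 open 0.193 ff 48.8 F [-0.4 -0.5 -1.5]
   (0.6165, 0.001, 0.16, -4.6) call 1 / 2 rows 4 [-0.129, 0.044, 0.0, 0.001, -0.0, 0.0]
   (0.6165, 0.001, 0.16, -4.6) call 2 / 2 rows 4 [-0.129, 0.044, 0.0, 0.001, -0.0, 0.0]
   (0.6165, 0.001, 0.057, -4.6) call 1 / 1 rows 3 [-0.0, 0.0, 0.103, 0.0, 0.0, 0.0]
```

>>> carry_out(
  deltas=[-0.03, 0.01, 0, 0, 0, 0, -0.065, 0.022, 0, 0, 0, 0, -0.1, 0.034, 0, 0, 0, 0, -0.129, 0.044, 0, 0, 0, 0],
)

```text
time: 18.55
eef_pos: [0.5819, 0.131, 0.1563]
tcp_rot: [0.735, 0.678, -0.002, -0.001]
contact_force: [-0.0, -0.4, -1.2]
opening: 0.196
finger_force: 48.8
```

>>> carry_out(
  deltas=[-0.036, 0.012, 0, 0, 0, 0, -0.075, 0.026, 0, 0, 0, 0, -0.11, 0.038, 0, 0, 0, 0, -0.129, 0.044, 0, 0, 0, 0, -0.129, 0.044, 0, 0, 0, 0],
)

```text
time: 19.18
eef_pos: [0.6158, -0.0004, 0.1568]
tcp_rot: [0.735, 0.678, -0.002, -0.001]
contact_force: [-0.2, 1.4, -0.6]
opening: 0.196
finger_force: 48.8
```

>>> carry_out(
  deltas=[0, 0, 0.03, 0, 0, 0, 0, 0, 0.06, 0, 0, 0, 0, 0, 0.09, 0, 0, 0, 0, 0, 0.105, 0, 0, 0, 0, 0, 0.105, 0, 0, 0],
)

```text
time: 19.8
eef_pos: [0.6147, 0.0012, 0.0511]
tcp_rot: [0.734, 0.679, -0.002, -0.002]
contact_force: [-1.1, 0.3, -0.7]
opening: 0.194
finger_force: 48.9
```

```bash
python3 - <<'E'
from h import *
plan((.6165,.001,.045,-4.6))
E
```

```text
t 19.8 pos [0.6147 0.0012 0.0511] yaw -4.5 open 0.194 ff 48.9 F [-1.1  0.3 -0.7]
   (0.6165, 0.001, 0.045, -4.6) call 1 / 1 rows 1 [-0.0, 0.002, 0.006, -0.006, 0.001, 0.001]
```

>>> carry_out(
  deltas=[0, 0.002, 0.003, -0.003, 0, 0, 0, 0.002, 0.005, -0.003, 0, 0, 0, 0.002, 0.006, -0.003, 0, 0, 0, 0.002, 0.006, -0.003, 0, 0],
)

```text
time: 20.3
eef_pos: [0.6178, -0.0001, 0.0467]
tcp_rot: [0.735, 0.678, -0.0, 0.001]
contact_force: [-0.3, -0.1, -0.2]
opening: 0.194
finger_force: 48.9
```

>>> carry_out(
  deltas=[0, 0, 0, 0, 0, 0, 0, 0, 0, 0, 0, 0, 0, 0, 0, 0, 0, 0, 0, 0, 0, 0, 0, 0],
  grip=60,
)

```text
time: 20.8
eef_pos: [0.6178, -0.0, 0.0465]
tcp_rot: [0.735, 0.678, -0.0, 0.0]
contact_force: [-0.2, 0.9, -0.3]
opening: 0.602
finger_force: 0.0
```

>>> carry_out(
  deltas=[0, 0, -0.03, 0, 0, 0, 0, 0, -0.06, 0, 0, 0, 0, 0, -0.09, 0, 0, 0, 0, 0, -0.12, 0, 0, 0, 0, 0, -0.12, 0, 0, 0],
)

```text
time: 21.42
eef_pos: [0.6197, -0.0002, 0.1698]
tcp_rot: [0.735, 0.678, 0.002, 0.003]
contact_force: [0.2, -0.0, -0.3]
opening: 0.599
finger_force: 0.0
```

```bash
python3 - <<'E'
from h import *
plan((.565,.376,.16,-4.6))
E
```

```text
t 21.43 pos [ 6.197e-01 -2.000e-04  1.698e-01] yaw -4.6 open 0.599 ff 0.0 F [ 0.2 -0.  -0.3]
   (0.565, 0.376, 0.16, -4.6) call 1 / 2 rows 4 [0.185, -0.042, 0.004, 0.003, 0.001, 0.0]
   (0.565, 0.376, 0.16, -4.6) call 2 / 2 rows 4 [0.185, -0.042, 0.005, 0.003, 0.001, 0.0]
```

>>> carry_out(
  deltas=[0.05, -0.011, 0.001, 0, 0, 0, 0.1, -0.023, 0.002, 0.003, 0, 0, 0.15, -0.034, 0.003, 0.003, 0, 0, 0.185, -0.042, 0.004, 0.003, 0.001, 0],
)

```text
time: 21.92
eef_pos: [0.5891, 0.1898, 0.16]
tcp_rot: [0.734, 0.679, -0.002, -0.002]
contact_force: [0.1, -0.2, 0.7]
opening: 0.605
finger_force: 0.0
```

>>> carry_out(
  deltas=[0.05, -0.011, 0.001, 0, 0, 0, 0.1, -0.023, 0.002, 0, 0, 0, 0.15, -0.034, 0.003, 0.003, 0, 0, 0.185, -0.042, 0.005, 0.003, 0.001, 0, 0.185, -0.042, 0.005, 0.003, 0.001, 0],
)

```text
time: 22.55
eef_pos: [0.5617, 0.3775, 0.1547]
tcp_rot: [0.734, 0.68, -0.003, -0.003]
contact_force: [0.3, 0.1, 0.4]
opening: 0.595
finger_force: 0.0
```

```bash
python3 - <<'E'
from h import *
deck("5");pieces()
plan((.564,.375,.037,-4.6))
E
```

```text
top posts [[0.6289, 0.1379], [0.622, 0.048], [0.615, -0.042], [0.6075, -0.1319]]
top gap 2 mid [0.6254 0.0929] band 0.016 centre [0.6284 0.0951] span [0.037 0.037] off [0.0029 0.0022] zmax 0.026
top gap 2 mid [0.6254 0.0929] band 0.028 centre [0.6277 0.0943] span [0.029 0.032] off [0.0022 0.0014] zmax 0.036
top gap 2 mid [0.6254 0.0929] band 0.045 centre [0.6282 0.0943] span [0.018 0.019] off [0.0028 0.0013] zmax 0.092
top gap 1 mid [0.6185 0.003 ] band 0.016 centre [ 6.181e-01 -4.000e-04] span [0.037 0.034] off [-0.0004 -0.0034] zmax 0.026
top gap 1 mid [0.6185 0.003 ] band 0.028 centre [ 6.184e-01 -5.000e-04] span [0.03  0.029] off [-0.0001 -0.0035] zmax 0.036
top gap 1 mid [0.6185 0.003 ] band 0.045 centre [6.188e-01 4.000e-04] span [0.02  0.015] off [ 0.0004 -0.0026] zmax 0.091
scene posts [[0.6306, 0.1373], [0.6236, 0.0468], [0.6174, -0.0426], [0.6096, -0.1319]]
scene gap 2 mid [0.6271 0.0921] band 0.016 centre [0.6305 0.0908] span [0.039 0.037] off [ 0.0034 -0.0013] zmax 0.026
scene gap 2 mid [0.6271 0.0921] band 0.028 centre [0.6329 0.0934] span [0.027 0.032] off [0.0057 0.001
[... 824 characters left out ...]
] span [0.015 0.019] zmax 0.087
top n 155 mid [0.4447 0.004 ] span [0.031 0.029] zmax 0.074
scene n 70 mid [0.5674 0.3771] span [0.015 0.022] zmax 0.085
scene n 180 mid [0.4459 0.003 ] span [0.032 0.033] zmax 0.072
scene n 116 mid [0.6304 0.0913] span [0.016 0.013] zmax 0.088
scene n 15 mid [0.6299 0.1365] span [0.016 0.014] zmax 0.067
scene n 111 mid [ 0.6209 -0.003 ] span [0.023 0.016] zmax 0.091
scene n 21 mid [ 0.617  -0.0428] span [0.017 0.015] zmax 0.068
scene n 23 mid [ 0.6112 -0.1323] span [0.015 0.014] zmax 0.068
t 22.75 pos [0.5636 0.3744 0.1563] yaw -4.7 open 0.597 ff 0.0 F [-0.6 -0.4 -0.2]
   (0.564, 0.375, 0.037, -4.6) call 1 / 1 rows 3 [0.001, 0.001, 0.119, -0.007, 0.0, -0.001]
```

>>> carry_out(
  deltas=[0.002, 0, 0.04, -0.005, 0, 0, 0.002, 0, 0.08, -0.005, 0, 0, 0.002, 0, 0.11, -0.005, 0, 0, 0.002, 0, 0.119, -0.005, 0, 0, 0.002, 0, 0.119, -0.005, 0, 0],
)

```text
time: 23.38
eef_pos: [0.5634, 0.377, 0.0383]
tcp_rot: [0.735, 0.678, -0.0, -0.001]
contact_force: [0.5, -0.1, 0.7]
opening: 0.602
finger_force: 0.0
```

>>> carry_out(
  deltas=[0, 0, 0, 0, 0, 0, 0, 0, 0, 0, 0, 0, 0, 0, 0, 0, 0, 0, 0, 0, 0, 0, 0, 0, 0, 0, 0, 0, 0, 0],
  grip=0,
)

```text
time: 24.0
eef_pos: [0.564, 0.3783, 0.04]
tcp_rot: [0.735, 0.678, 0.001, -0.0]
contact_force: [-1.1, -1.0, 5.9]
opening: 0.198
finger_force: 48.9
```

>>> carry_out(
  deltas=[0, 0, -0.02, 0, 0, 0, 0, 0, -0.05, 0, 0, 0, 0, 0, -0.08, 0, 0, 0, 0, 0, -0.11, 0, 0, 0, 0, 0, -0.12, 0, 0, 0],
)

```text
time: 24.62
eef_pos: [0.5641, 0.3783, 0.1615]
tcp_rot: [0.735, 0.678, 0.002, -0.0]
contact_force: [-0.1, -0.2, -0.7]
opening: 0.196
finger_force: 48.7
```

```bash
python3 - <<'E'
from h import *
plan((.6095,-.088,.16,-4.6),(.6095,-.088,.057,-4.6),mm=.04)
E
```

```text
t 24.62 pos [0.5641 0.3783 0.1615] yaw -4.6 open 0.196 ff 48.7 F [-0.1 -0.2 -0.7]
   (0.6095, -0.088, 0.16, -4.6) call 1 / 3 rows 4 [-0.154, 0.027, 0.0, 0.001, -0.001, 0.0]
   (0.6095, -0.088, 0.16, -4.6) call 2 / 3 rows 4 [-0.154, 0.028, 0.0, 0.001, -0.001, 0.0]
   (0.6095, -0.088, 0.16, -4.6) call 3 / 3 rows 4 [-0.154, 0.028, 0.0, 0.001, -0.001, 0.0]
   (0.6095, -0.088, 0.057, -4.6) call 1 / 1 rows 3 [0.0, -0.0, 0.103, 0.0, 0.0, 0.0]
```

>>> carry_out(
  deltas=[-0.03, 0.006, 0, 0, 0, 0, -0.07, 0.013, 0, 0, 0, 0, -0.11, 0.02, 0, 0, 0, 0, -0.154, 0.028, 0, 0, 0, 0],
)

```text
time: 25.12
eef_pos: [0.5779, 0.2208, 0.157]
tcp_rot: [0.735, 0.679, -0.001, -0.001]
contact_force: [0.3, 0.0, -0.7]
opening: 0.195
finger_force: 48.7
```

>>> carry_out(
  deltas=[-0.04, 0.007, 0, 0, 0, 0, -0.08, 0.014, 0, 0, 0, 0, -0.12, 0.021, 0, 0, 0, 0, -0.154, 0.028, 0, 0, 0, 0],
)

```text
time: 25.62
eef_pos: [0.5935, 0.0648, 0.1569]
tcp_rot: [0.735, 0.678, -0.001, -0.001]
contact_force: [0.3, -0.3, -0.8]
opening: 0.197
finger_force: 48.7
```

>>> carry_out(
  deltas=[-0.04, 0.007, 0, 0, 0, 0, -0.08, 0.015, 0, 0, 0, 0, -0.12, 0.022, 0, 0, 0, 0, -0.151, 0.029, 0, 0, 0, 0, -0.151, 0.029, 0, 0, 0, 0],
)

```text
time: 26.25
eef_pos: [0.6107, -0.0886, 0.1569]
tcp_rot: [0.736, 0.677, -0.0, -0.001]
contact_force: [-0.2, 0.4, -0.1]
opening: 0.193
finger_force: 48.8
```

>>> carry_out(
  deltas=[0, 0, 0.03, 0, 0, 0, 0, 0, 0.06, 0, 0, 0, 0, 0, 0.09, 0, 0, 0, 0, 0, 0.105, 0, 0, 0, 0, 0, 0.105, 0, 0, 0],
)

```text
time: 26.88
eef_pos: [0.61, -0.0855, 0.0513]
tcp_rot: [0.735, 0.679, -0.001, -0.002]
contact_force: [0.2, -0.1, 0.1]
opening: 0.197
finger_force: 48.8
```

>>> carry_out(
  deltas=[0, 0, 0, 0, 0, 0, 0, 0, 0, 0, 0, 0],
)

```text
time: 27.12
eef_pos: [0.6122, -0.0868, 0.0545]
tcp_rot: [0.735, 0.678, 0.001, 0.001]
contact_force: [-0.3, -0.3, 0.3]
opening: 0.197
finger_force: 48.8
```

```bash
python3 - <<'E'
from h import *
plan((.6105,-.085,.046,-4.6))
E
```

```text
t 27.12 pos [ 0.6122 -0.0868  0.0545] yaw -4.6 open 0.197 ff 48.8 F [-0.3 -0.3  0.3]
   (0.6105, -0.085, 0.046, -4.6) call 1 / 1 rows 1 [0.002, -0.002, 0.009, 0.002, -0.0, 0.0]
```

>>> carry_out(
  deltas=[0.002, -0.001, 0.003, 0, 0, 0, 0.002, -0.001, 0.006, 0, 0, 0, 0.002, -0.001, 0.0085, 0, 0, 0, 0.002, -0.001, 0.0085, 0, 0, 0],
)

```text
time: 27.62
eef_pos: [0.6104, -0.0845, 0.0461]
tcp_rot: [0.735, 0.678, -0.0, -0.001]
contact_force: [-4.2, 1.0, 8.8]
opening: 0.198
finger_force: 49.7
```

>>> carry_out(
  deltas=[0, 0, 0, 0, 0, 0, 0, 0, 0, 0, 0, 0, 0, 0, 0, 0, 0, 0, 0, 0, 0, 0, 0, 0],
  grip=60,
)

```text
time: 28.12
eef_pos: [0.6101, -0.0845, 0.0441]
tcp_rot: [0.735, 0.678, -0.0, -0.001]
contact_force: [0.6, -0.5, -0.0]
opening: 0.6
finger_force: 0.0
```

>>> carry_out(
  deltas=[0, 0, -0.03, 0, 0, 0, 0, 0, -0.06, 0, 0, 0, 0, 0, -0.09, 0, 0, 0, 0, 0, -0.12, 0, 0, 0, 0, 0, -0.12, 0, 0, 0],
)

```text
time: 28.75
eef_pos: [0.6122, -0.0851, 0.1675]
tcp_rot: [0.735, 0.678, 0.002, 0.002]
contact_force: [-0.9, 0.2, 0.3]
opening: 0.605
finger_force: 0.0
```

```bash
python3 - <<'E'
from h import *
plan((.522,-.28,.16,28))
E
```

```text
t 28.75 pos [ 0.6122 -0.0851  0.1675] yaw -4.6 open 0.605 ff 0.0 F [-0.9  0.2  0.3]
   (0.522, -0.28, 0.16, 28) call 1 / 1 rows 4 [-0.201, -0.074, 0.007, 0.005, 0.002, -0.569]
```

>>> carry_out(
  deltas=[-0.05, -0.018, 0.002, 0, 0, -0.14, -0.1, -0.037, 0.004, 0.003, 0, -0.28, -0.15, -0.055, 0.006, 0.005, 0.002, -0.42, -0.201, -0.074, 0.007, 0.005, 0.002, -0.569, -0.201, -0.074, 0.007, 0.005, 0.002, -0.569],
)

```text
time: 29.38
eef_pos: [0.5184, -0.2815, 0.1552]
tcp_rot: [0.517, 0.856, -0.001, -0.004]
contact_force: [-0.1, 0.5, 0.2]
opening: 0.597
finger_force: 0.0
```

>>> carry_out(
  deltas=[0, 0, 0, 0, 0, 0, 0, 0, 0, 0, 0, 0],
)

```text
time: 29.62
eef_pos: [0.5208, -0.2776, 0.1565]
tcp_rot: [0.514, 0.858, -0.001, -0.004]
contact_force: [0.6, 0.9, 0.6]
opening: 0.598
finger_force: 0.0
```

```bash
python3 - <<'E'
from h import *
deck("6")
plan((.521,-.281,.062,28))
p=cv2.imread("pics/top_6.png")[170:290,150:400];cv2.imwrite("pics/c6.png",cv2.resize(p,(750,360),interpolation=3))
E
```

```text
top posts [[0.6286, 0.1373], [0.6218, 0.0479], [0.6146, -0.042], [0.6079, -0.1318]]
top gap 2 mid [0.6252 0.0926] band 0.016 centre [0.6282 0.0939] span [0.037 0.035] off [0.003  0.0013] zmax 0.025
top gap 2 mid [0.6252 0.0926] band 0.028 centre [0.6276 0.0942] span [0.03  0.032] off [0.0024 0.0016] zmax 0.036
top gap 2 mid [0.6252 0.0926] band 0.045 centre [0.6269 0.0944] span [0.016 0.019] off [0.0016 0.0018] zmax 0.092
top gap 1 mid [0.6182 0.0029] band 0.016 centre [ 6.186e-01 -4.000e-04] span [0.038 0.034] off [ 0.0004 -0.0034] zmax 0.025
top gap 1 mid [0.6182 0.0029] band 0.028 centre [ 6.182e-01 -5.000e-04] span [0.03  0.029] off [-0.     -0.0035] zmax 0.036
top gap 1 mid [0.6182 0.0029] band 0.045 centre [6.185e-01 6.000e-04] span [0.02  0.016] off [ 0.0003 -0.0023] zmax 0.093
top gap 0 mid [ 0.6112 -0.0869] band 0.016 centre [ 0.6261 -0.073 ] span [0.019 0.027] off [0.0148 0.0139] zmax 0.026
top gap 0 mid [ 0.6112 -0.0869] band 0.028 centre [ 0.6285 -0.0711] span [0.021 0.024] off [0.0173 0.0158] zmax 0.036
top gap 0 mid [ 0.6112 -0.0869] band 0.045 centre [ 0.6311 -0.0699] 
[... 683 characters left out ...]
0.028 0.028] off [ 0.003 -0.007] zmax 0.036
scene gap 1 mid [0.6202 0.0031] band 0.045 centre [ 0.6203 -0.0027] span [0.023 0.017] off [ 0.0001 -0.0058] zmax 0.089
scene gap 0 mid [ 0.6125 -0.0867] band 0.016 centre [ 0.6305 -0.0842] span [0.024 0.011] off [0.018  0.0026] zmax 0.023
scene gap 0 mid [ 0.6125 -0.0867] band 0.028 centre [ 0.633  -0.0812] span [0.018 0.006] off [0.0206 0.0056] zmax 0.036
scene gap 0 mid [ 0.6125 -0.0867] band 0.045 centre [ 0.6357 -0.0724] span [0.008 0.012] off [0.0233 0.0143] zmax 0.094
t 29.73 pos [ 0.521  -0.2777  0.157 ] yaw 28.1 open 0.6 ff 0.0 F [-0.6  0.8  0.1]
   (0.521, -0.281, 0.062, 28) call 1 / 1 rows 2 [-0.003, -0.001, 0.095, -0.005, -0.005, 0.002]
```

View pics/c6.png

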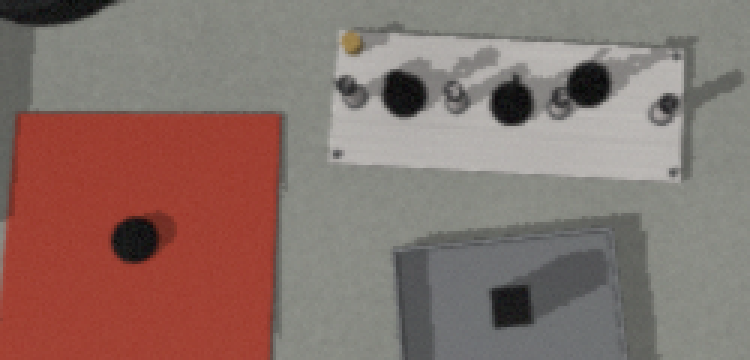

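The picture shows the gap 0 piece has been knocked aside to about (588,84) in the crop, near (0.632, -0.069). It is still standing, and the other two are in place at (403,93) and (511,103). I'll put it back before touching the dial.

```bash
python3 - <<'E'
from h import *
for n in("top","scene"):
    p,w=cloud(n);x,y,z=[w[...,i] for i in range(3)]
    for l,h in((.016,.026),(.028,.036),(.045,.1)):
        q=w[(np.hypot(x-.632,y+.069)<.028)&(z>l)&(z<h)&(p.max(-1)<75)];q=q[np.hypot(q[:,0]-.6155,q[:,1]+.0425)>.0095]
        print(n,l,len(q),np.round((q.min(0)+q.max(0))[:2]/2,4),np.ptp(q,0),q[:,2].max())
plan((.63,-.070,.15,28),(.63,-.07,.045,28))
E
```

```text
top 0.016 36 [ 0.6343 -0.0666] [0.03572541 0.03477497 0.00903588] 0.02507232985029609
top 0.028 39 [ 0.6343 -0.0686] [0.03211461 0.02897176 0.00679662] 0.0354586307307961
top 0.045 50 [ 0.6326 -0.0675] [0.0139233  0.01703488 0.04972018] 0.09494213228604365
scene 0.016 54 [ 0.637  -0.0669] [0.03581237 0.04480389 0.00928211] 0.025430848333827773
scene 0.028 46 [ 0.6377 -0.0706] [0.02754006 0.02805849 0.00780743] 0.03582031384172223
scene 0.045 65 [ 0.6378 -0.0686] [0.01091135 0.01929532 0.04540065] 0.09242948449619659
t 29.82 pos [ 0.521  -0.2781  0.1572] yaw 28.1 open 0.605 ff 0.0 F [ 0.2 -0.2  0. ]
   (0.63, -0.07, 0.15, 28) call 1 / 1 rows 5 [0.132, 0.194, 0.007, -0.005, -0.004, 0.002]
   (0.63, -0.07, 0.045, 28) call 1 / 1 rows 2 [0.0, -0.0, 0.105, 0.0, 0.0, 0.0]
```

>>> carry_out(
  deltas=[0.033, 0.05, 0.001, 0, 0, 0, 0.066, 0.099, 0.003, -0.005, -0.004, 0, 0.1, 0.149, 0.005, -0.005, -0.004, 0, 0.132, 0.199, 0.007, -0.005, -0.004, 0.002, 0.132, 0.199, 0.007, -0.005, -0.004, 0.002],
)

```text
time: 30.45
eef_pos: [0.6354, -0.0645, 0.1498]
tcp_rot: [0.513, 0.858, 0.001, -0.0]
contact_force: [0.5, 0.2, 0.5]
opening: 0.604
finger_force: 0.0
```

>>> carry_out(
  deltas=[0, 0, 0, 0, 0, 0, 0, 0, 0, 0, 0, 0, 0, 0, 0, 0, 0, 0],
)

```text
time: 30.82
eef_pos: [0.6338, -0.0702, 0.1501]
tcp_rot: [0.517, 0.856, 0.0, 0.0]
contact_force: [0.4, -0.1, -1.1]
opening: 0.599
finger_force: 0.0
```

```bash
python3 - <<'E'
from h import *
plan((.634,-.0675,.045,28))
E
```

```text
t 30.82 pos [ 0.6338 -0.0702  0.1501] yaw 27.8 open 0.599 ff 0.0 F [ 0.4 -0.1 -1.1]
   (0.634, -0.0675, 0.045, 28) call 1 / 1 rows 2 [0.002, 0.001, 0.105, 0.0, -0.0, -0.004]
```

>>> carry_out(
  deltas=[0.001, 0, 0.03, 0, 0, 0, 0.001, 0, 0.06, 0, 0, 0, 0.001, 0, 0.085, 0, 0, 0, 0.001, 0, 0.103, 0, 0, 0, 0.001, 0, 0.105, 0, 0, 0],
)

```text
time: 31.45
eef_pos: [0.6326, -0.0683, 0.0434]
tcp_rot: [0.516, 0.857, -0.0, -0.001]
contact_force: [-0.4, 0.2, -0.6]
opening: 0.598
finger_force: 0.0
```

>>> carry_out(
  deltas=[0, 0, 0, 0, 0, 0, 0, 0, 0, 0, 0, 0, 0, 0, 0, 0, 0, 0, 0, 0, 0, 0, 0, 0, 0, 0, 0, 0, 0, 0],
  grip=0,
)

```text
time: 32.08
eef_pos: [0.6345, -0.0683, 0.0462]
tcp_rot: [0.516, 0.857, 0.001, 0.001]
contact_force: [-0.8, -0.4, 5.2]
opening: 0.193
finger_force: 49.0
```

>>> carry_out(
  deltas=[0, 0, -0.02, 0, 0, 0, 0, 0, -0.04, 0, 0, 0, 0, 0, -0.06, 0, 0, 0, 0, 0, -0.08, 0, 0, 0, 0, 0, -0.08, 0, 0, 0],
)

```text
time: 32.7
eef_pos: [0.6353, -0.0685, 0.1281]
tcp_rot: [0.516, 0.857, 0.001, 0.003]
contact_force: [-0.5, -0.5, -0.4]
opening: 0.192
finger_force: 48.8
```

>>> carry_out(
  deltas=[0, 0, 0, 0, 0, 0, 0, 0, 0, 0, 0, 0, 0, 0, 0, 0, 0, 0],
)

```text
time: 33.08
eef_pos: [0.6331, -0.068, 0.1238]
tcp_rot: [0.516, 0.857, 0.0, -0.001]
contact_force: [0.7, -0.8, -0.5]
opening: 0.193
finger_force: 48.8
```

```bash
python3 - <<'E'
from h import *
plan((.611,-.087,.125,28),(.611,-.087,.051,28))
p,w=cloud("scene","pics/scene_7.png");x,y,z=[w[...,i] for i in range(3)]
E
```

```text
t 33.08 pos [ 0.6331 -0.068   0.1238] yaw 27.9 open 0.193 ff 48.8 F [ 0.7 -0.8 -0.5]
   (0.611, -0.087, 0.125, 28) call 1 / 1 rows 1 [-0.006, -0.028, -0.001, -0.001, -0.002, -0.002]
   (0.611, -0.087, 0.051, 28) call 1 / 1 rows 2 [0.0, 0.0, 0.074, -0.0, 0.0, 0.0]
```

>>> carry_out(
  deltas=[-0.003, -0.014, 0, 0, 0, 0, -0.006, -0.028, 0, 0, 0, 0, -0.006, -0.028, 0, 0, 0, 0, -0.006, -0.028, 0, 0, 0, 0],
)

```text
time: 33.62
eef_pos: [0.6117, -0.0868, 0.1251]
tcp_rot: [0.516, 0.857, 0.0, 0.0]
contact_force: [-0.5, -0.0, -0.7]
opening: 0.193
finger_force: 48.8
```

>>> carry_out(
  deltas=[0, 0, 0.02, 0, 0, 0, 0, 0, 0.045, 0, 0, 0, 0, 0, 0.065, 0, 0, 0, 0, 0, 0.074, 0, 0, 0, 0, 0, 0.074, 0, 0, 0],
)

```text
time: 34.25
eef_pos: [0.6113, -0.0862, 0.0498]
tcp_rot: [0.516, 0.857, 0.0, -0.001]
contact_force: [0.4, -0.5, -0.8]
opening: 0.197
finger_force: 48.9
```

>>> carry_out(
  deltas=[0, 0, 0, 0, 0, 0, 0, 0, 0, 0, 0, 0],
)

```text
time: 34.5
eef_pos: [0.6126, -0.0867, 0.0521]
tcp_rot: [0.516, 0.857, 0.001, 0.001]
contact_force: [-0.0, -0.7, -1.2]
opening: 0.196
finger_force: 48.9
```

```bash
python3 - <<'E'
from h import *
plan((.611,-.087,.0465,28))
E
```

```text
t 34.5 pos [ 0.6126 -0.0867  0.0521] yaw 27.9 open 0.196 ff 48.9 F [-0.  -0.7 -1.2]
   (0.611, -0.087, 0.0465, 28) call 1 / 1 rows 1 [0.0, -0.002, 0.006, 0.002, 0.001, -0.002]
```

>>> carry_out(
  deltas=[0, -0.001, 0.003, 0, 0, 0, 0, -0.001, 0.0055, 0, 0, 0, 0, -0.001, 0.0055, 0, 0, 0, 0, -0.001, 0.0055, 0, 0, 0],
)

```text
time: 35.0
eef_pos: [0.6111, -0.0871, 0.0462]
tcp_rot: [0.516, 0.857, 0.0, 0.0]
contact_force: [-2.1, -0.1, 6.2]
opening: 0.195
finger_force: 49.4
```

>>> carry_out(
  deltas=[0, 0, 0, 0, 0, 0, 0, 0, 0, 0, 0, 0, 0, 0, 0, 0, 0, 0, 0, 0, 0, 0, 0, 0],
  grip=55,
)

```text
time: 35.5
eef_pos: [0.6108, -0.0869, 0.0451]
tcp_rot: [0.516, 0.857, 0.0, -0.0]
contact_force: [-0.1, -0.8, -0.3]
opening: 0.552
finger_force: 0.0
```

>>> carry_out(
  deltas=[0, 0, -0.03, 0, 0, 0, 0, 0, -0.06, 0, 0, 0, 0, 0, -0.09, 0, 0, 0, 0, 0, -0.1, 0, 0, 0, 0, 0, -0.1, 0, 0, 0],
)

```text
time: 36.12
eef_pos: [0.6111, -0.087, 0.1457]
tcp_rot: [0.516, 0.857, 0.0, 0.0]
contact_force: [-0.3, -0.2, -0.2]
opening: 0.549
finger_force: 0.0
```

```bash
python3 - <<'E'
from h import *
plan((.6175,-.0015,.147,-4.6),(.6175,-.0015,.044,-4.6),mm=.03)
E
```

```text
t 36.12 pos [ 0.6111 -0.087   0.1457] yaw 27.9 open 0.549 ff 0.0 F [-0.3 -0.2 -0.2]
   (0.6175, -0.0015, 0.147, -4.6) call 1 / 1 rows 4 [0.073, 0.046, -0.001, 0.001, -0.0, 0.567]
   (0.6175, -0.0015, 0.044, -4.6) call 1 / 1 rows 4 [0.0, -0.0, 0.103, -0.0, 0.0, 0.0]
```

>>> carry_out(
  deltas=[0.018, 0.011, 0, 0, 0, 0.14, 0.036, 0.023, 0, 0, 0, 0.28, 0.055, 0.034, 0, 0, 0, 0.42, 0.073, 0.046, -0.001, 0, 0, 0.567, 0.073, 0.046, -0.001, 0, 0, 0.567],
)

```text
time: 36.75
eef_pos: [0.6163, 0.0003, 0.1444]
tcp_rot: [0.734, 0.68, -0.001, -0.001]
contact_force: [-0.8, -0.3, 0.6]
opening: 0.551
finger_force: 0.0
```

>>> carry_out(
  deltas=[0, 0, 0, 0, 0, 0, 0, 0, 0, 0, 0, 0, 0, 0, 0, 0, 0, 0],
)

```text
time: 37.12
eef_pos: [0.6173, -0.0016, 0.1463]
tcp_rot: [0.735, 0.678, 0.0, -0.0]
contact_force: [0.2, 0.5, -0.2]
opening: 0.547
finger_force: 0.0
```

>>> carry_out(
  deltas=[0, 0, 0.03, 0, 0, 0, 0, 0, 0.06, 0, 0, 0, 0, 0, 0.085, 0, 0, 0, 0, 0, 0.102, 0, 0, 0, 0, 0, 0.102, 0, 0, 0],
)

```text
time: 37.75
eef_pos: [0.6164, -0.001, 0.043]
tcp_rot: [0.735, 0.678, -0.001, -0.001]
contact_force: [0.4, 0.5, 0.9]
opening: 0.547
finger_force: 0.0
```

>>> carry_out(
  deltas=[0, 0, 0, 0, 0, 0, 0, 0, 0, 0, 0, 0, 0, 0, 0, 0, 0, 0, 0, 0, 0, 0, 0, 0, 0, 0, 0, 0, 0, 0],
  grip=0,
)

```text
time: 38.38
eef_pos: [0.6184, -0.0011, 0.0459]
tcp_rot: [0.735, 0.678, 0.001, 0.001]
contact_force: [-0.7, 1.1, 5.3]
opening: 0.195
finger_force: 49.0
```

>>> carry_out(
  deltas=[0, 0, -0.003, 0, 0, 0, 0, 0, -0.005, 0, 0, 0, 0.004, 0, -0.005, 0, 0, 0, 0.004, 0, -0.005, 0, 0, 0, 0.004, 0, -0.005, 0, 0, 0],
)

```text
time: 39.0
eef_pos: [0.6175, 0.0033, 0.0492]
tcp_rot: [0.735, 0.678, 0.0, -0.0]
contact_force: [-0.3, 0.7, -0.6]
opening: 0.198
finger_force: 48.7
```

```bash
python3 - <<'E'
from h import *
plan((.6165,.004,.046,-4.6))
E
```

```text
t 39.0 pos [0.6175 0.0033 0.0492] yaw -4.6 open 0.198 ff 48.7 F [-0.3  0.7 -0.6]
   (0.6165, 0.004, 0.046, -4.6) call 1 / 1 rows 1 [0.001, -0.001, 0.003, -0.0, -0.001, 0.001]
```

>>> carry_out(
  deltas=[0, 0, 0.002, 0, 0, 0, 0, 0, 0.004, 0, 0, 0, 0, 0, 0.004, 0, 0, 0],
)

```text
time: 39.38
eef_pos: [0.6178, 0.0031, 0.046]
tcp_rot: [0.735, 0.678, 0.0, -0.0]
contact_force: [-2.5, 0.1, 2.9]
opening: 0.196
finger_force: 49.0
```

>>> carry_out(
  deltas=[0, 0, 0, 0, 0, 0, 0, 0, 0, 0, 0, 0, 0, 0, 0, 0, 0, 0, 0, 0, 0, 0, 0, 0],
  grip=55,
)

```text
time: 39.88
eef_pos: [0.6177, 0.0031, 0.0453]
tcp_rot: [0.735, 0.678, 0.0, -0.0]
contact_force: [-0.1, -0.3, 0.3]
opening: 0.549
finger_force: 0.0
```

>>> carry_out(
  deltas=[0, 0, -0.03, 0, 0, 0, 0, 0, -0.06, 0, 0, 0, 0, 0, -0.09, 0, 0, 0, 0, 0, -0.11, 0, 0, 0, 0, 0, -0.11, 0, 0, 0],
)

```text
time: 40.5
eef_pos: [0.6188, 0.0029, 0.1574]
tcp_rot: [0.735, 0.678, 0.001, 0.001]
contact_force: [0.2, -1.1, 0.5]
opening: 0.546
finger_force: 0.0
```

```bash
python3 - <<'E'
from h import *
plan((.5205,-.281,.15,28))
E
```

```text
t 40.5 pos [0.6188 0.0029 0.1574] yaw -4.6 open 0.546 ff 0.0 F [ 0.2 -1.1  0.5]
   (0.5205, -0.281, 0.15, 28) call 1 / 2 rows 3 [-0.145, -0.038, 0.004, 0.002, 0.0, -0.284]
   (0.5205, -0.281, 0.15, 28) call 2 / 2 rows 3 [-0.129, -0.077, 0.004, 0.002, 0.0, -0.284]
```

>>> carry_out(
  deltas=[-0.04, -0.01, 0.001, 0, 0, -0.07, -0.075, -0.02, 0.002, 0, 0, -0.14, -0.11, -0.029, 0.003, 0, 0, -0.21, -0.145, -0.038, 0.004, 0, 0, -0.284],
)

```text
time: 41.0
eef_pos: [0.5667, -0.139, 0.1492]
tcp_rot: [0.63, 0.776, -0.0, -0.002]
contact_force: [-0.3, -0.1, -0.6]
opening: 0.549
finger_force: 0.0
```

>>> carry_out(
  deltas=[-0.04, -0.024, 0.001, 0, 0, -0.09, -0.08, -0.048, 0.002, 0, 0, -0.18, -0.115, -0.069, 0.003, 0, 0, -0.25, -0.129, -0.077, 0.004, 0, 0, -0.284, -0.129, -0.077, 0.004, 0, 0, -0.284],
)

```text
time: 41.62
eef_pos: [0.5177, -0.2808, 0.1454]
tcp_rot: [0.517, 0.856, 0.001, -0.002]
contact_force: [0.2, -0.8, 0.0]
opening: 0.548
finger_force: 0.0
```

>>> carry_out(
  deltas=[0, 0, 0, 0, 0, 0, 0, 0, 0, 0, 0, 0, 0, 0, 0, 0, 0, 0],
)

```text
time: 42.0
eef_pos: [0.5192, -0.2796, 0.1473]
tcp_rot: [0.515, 0.857, 0.0, -0.0]
contact_force: [0.3, -0.5, 0.4]
opening: 0.552
finger_force: 0.0
```

```bash
python3 - <<'E'
from h import *
deck("8")
plan((.521,-.281,.063,28))
E
```

```text
top posts [[0.6291, 0.1377], [0.6219, 0.0479], [0.6146, -0.042], [0.6078, -0.1316]]
top gap 2 mid [0.6255 0.0928] band 0.016 centre [0.6287 0.0938] span [0.037 0.034] off [0.0032 0.001 ] zmax 0.026
top gap 2 mid [0.6255 0.0928] band 0.028 centre [0.6279 0.0941] span [0.029 0.031] off [0.0024 0.0013] zmax 0.036
top gap 2 mid [0.6255 0.0928] band 0.045 centre [0.6268 0.0943] span [0.016 0.019] off [0.0013 0.0015] zmax 0.094
top gap 1 mid [0.6182 0.0029] band 0.016 centre [0.6175 0.0048] span [0.035 0.034] off [-0.0007  0.0018] zmax 0.025
top gap 1 mid [0.6182 0.0029] band 0.028 centre [0.618  0.0046] span [0.029 0.029] off [-0.0002  0.0017] zmax 0.036
top gap 1 mid [0.6182 0.0029] band 0.045 centre [0.6178 0.0043] span [0.022 0.013] off [-0.0005  0.0014] zmax 0.091
top gap 0 mid [ 0.6112 -0.0868] band 0.016 centre [ 0.6117 -0.0857] span [0.038 0.037] off [0.0005 0.001 ] zmax 0.025
top gap 0 mid [ 0.6112 -0.0868] band 0.028 centre [ 0.6108 -0.0861] span [0.029 0.029] off [-0.0003  0.0006] zmax 0.036
top gap 0 mid [ 0.6112 -0.0868] band 0.045 centre [ 0.6114 -0.0855] span [0.016 0.019] o
[... 666 characters left out ...]
[0.029 0.029] off [ 0.0022 -0.0013] zmax 0.036
scene gap 1 mid [0.6203 0.0027] band 0.045 centre [0.6198 0.0022] span [0.023 0.014] off [-0.0005 -0.0004] zmax 0.089
scene gap 0 mid [ 0.6125 -0.0867] band 0.016 centre [ 0.6182 -0.0909] span [0.031 0.03 ] off [ 0.0056 -0.0042] zmax 0.026
scene gap 0 mid [ 0.6125 -0.0867] band 0.028 centre [ 0.6177 -0.0898] span [0.027 0.027] off [ 0.0052 -0.0031] zmax 0.036
scene gap 0 mid [ 0.6125 -0.0867] band 0.045 centre [ 0.614  -0.0878] span [0.018 0.018] off [ 0.0014 -0.0011] zmax 0.094
t 42.1 pos [ 0.5192 -0.2799  0.1474] yaw 28.0 open 0.549 ff 0.0 F [ 0.4  0.4 -0.6]
   (0.521, -0.281, 0.063, 28) call 1 / 1 rows 2 [-0.002, 0.001, 0.084, 0.0, -0.0, 0.0]
```

>>> carry_out(
  deltas=[-0.001, 0.002, 0.03, 0, 0, 0, -0.001, 0.002, 0.055, 0, 0, 0, -0.001, 0.002, 0.075, 0, 0, 0, -0.001, 0.002, 0.084, 0, 0, 0, -0.001, 0.002, 0.084, 0, 0, 0],
)

```text
time: 42.72
eef_pos: [0.521, -0.2801, 0.0628]
tcp_rot: [0.515, 0.857, 0.0, -0.001]
contact_force: [-0.2, 0.4, 0.5]
opening: 0.549
finger_force: 0.0
```

>>> carry_out(
  deltas=[0, 0, 0, 0, 0, 0, 0, 0, 0, 0, 0, 0, 0, 0, 0, 0, 0, 0, 0, 0, 0, 0, 0, 0, 0, 0, 0, 0, 0, 0],
  grip=0,
  grip_force=50,
)

```text
time: 43.35
eef_pos: [0.5212, -0.2812, 0.0647]
tcp_rot: [0.515, 0.857, -0.0, 0.0]
contact_force: [-4.4, -1.2, 5.8]
opening: 0.154
finger_force: 50.8
```

```bash
python3 - <<'E'
from h import *
plan((.521,-.281,.063,28)); s=ctrl.get_state(); print(s["qpos"],s["wrist_torque"])
E
```

```text
t 43.35 pos [ 0.5212 -0.2812  0.0647] yaw 28.0 open 0.154 ff 50.8 F [-4.4 -1.2  5.8]
   (0.521, -0.281, 0.063, 28) call 1 / 1 rows 1 [0.0, -0.0, 0.002, -0.0, 0.001, -0.0]
[-6.65637528e-01  2.97354944e-01  1.89451786e+00 -9.02550061e-04
  9.48954583e-01 -1.15340979e+00] [-0.19632181  0.62953966  0.03351566]
```

>>> carry_out(
  deltas=[0, 0, 0, 0, 0, 0.157, 0, 0, 0, 0, 0, 0.314, 0, 0, 0, 0, 0, 0.471, 0, 0, 0, 0, 0, 0.628, 0, 0, 0, 0, 0, 0.785],
)

```text
time: 43.98
eef_pos: [0.5211, -0.2812, 0.0647]
tcp_rot: [0.805, 0.593, -0.001, 0.001]
contact_force: [-5.0, -1.0, 3.5]
opening: 0.154
finger_force: 50.8
```

>>> carry_out(
  deltas=[0, 0, 0, 0, 0, 0.157, 0, 0, 0, 0, 0, 0.314, 0, 0, 0, 0, 0, 0.471, 0, 0, 0, 0, 0, 0.628, 0, 0, 0, 0, 0, 0.785],
)

```text
time: 44.6
eef_pos: [0.5209, -0.2812, 0.0646]
tcp_rot: [0.971, 0.24, -0.0, 0.0]
contact_force: [-4.5, -0.5, 6.3]
opening: 0.155
finger_force: 51.0
```

>>> carry_out(
  deltas=[0, 0, 0, 0, 0, 0.157, 0, 0, 0, 0, 0, 0.314, 0, 0, 0, 0, 0, 0.471, 0, 0, 0, 0, 0, 0.628, 0, 0, 0, 0, 0, 0.785],
)

```text
time: 45.22
eef_pos: [0.5208, -0.2811, 0.0646]
tcp_rot: [0.989, -0.149, -0.0, 0.001]
contact_force: [-4.7, -0.9, 6.4]
opening: 0.158
finger_force: 51.1
```

>>> carry_out(
  deltas=[0, 0, 0, 0, 0, 0.157, 0, 0, 0, 0, 0, 0.314, 0, 0, 0, 0, 0, 0.471, 0, 0, 0, 0, 0, 0.628, 0, 0, 0, 0, 0, 0.785],
)

```text
time: 45.85
eef_pos: [0.5208, -0.281, 0.0646]
tcp_rot: [0.856, -0.517, -0.0, 0.001]
contact_force: [-4.7, 0.7, 7.2]
opening: 0.153
finger_force: 51.2
```

>>> carry_out(
  deltas=[0, 0, 0, 0, 0, 0, 0, 0, 0, 0, 0, 0],
)

```text
time: 46.1
eef_pos: [0.5209, -0.281, 0.0647]
tcp_rot: [0.857, -0.515, -0.0, 0.0]
contact_force: [-4.6, 0.1, 6.4]
opening: 0.152
finger_force: 51.2
```

```bash
python3 - <<'E'
from h import *
plan((.521,-.281,.063,28)); s=ctrl.get_state(); print(s["qpos"],s["wrist_torque"])
E
```

```text
t 46.1 pos [ 0.5209 -0.281   0.0647] yaw -151.9 open 0.152 ff 51.2 F [-4.6  0.1  6.4]
   (0.521, -0.281, 0.063, 28) call 1 / 1 rows 1 [0.0, -0.0, 0.002, 0.001, -0.0, 0.001]
[-6.65649663e-01  2.97238791e-01  1.89468774e+00 -1.29669972e-03
  9.50125980e-01  1.98692911e+00] [-0.16970618  0.99571192 -0.07463671]
```

>>> carry_out(
  deltas=[0, 0, 0, 0, 0, 0, 0, 0, 0, 0, 0, 0, 0, 0, 0, 0, 0, 0, 0, 0, 0, 0, 0, 0],
  grip=55,
)

```text
time: 46.6
eef_pos: [0.5212, -0.2801, 0.0631]
tcp_rot: [0.857, -0.515, -0.0, -0.0]
contact_force: [0.3, 1.0, -0.7]
opening: 0.55
finger_force: 0.0
```

>>> carry_out(
  deltas=[0, 0, -0.02, 0, 0, 0, 0, 0, -0.04, 0, 0, 0, 0, 0, -0.07, 0, 0, 0, 0, 0, -0.1, 0, 0, 0, 0, 0, -0.12, 0, 0, 0],
)

```text
time: 47.22
eef_pos: [0.5221, -0.281, 0.187]
tcp_rot: [0.857, -0.515, 0.002, -0.0]
contact_force: [0.6, -1.2, -0.9]
opening: 0.544
finger_force: 0.0
```

```bash
python3 - <<'E'
from h import *
plan((.42,-.15,.18,-151.9))
E
```

```text
t 47.23 pos [ 0.5221 -0.281   0.187 ] yaw -151.9 open 0.544 ff 0.0 F [ 0.6 -1.2 -0.9]
   (0.42, -0.15, 0.18, -151.9) call 1 / 1 rows 4 [-0.164, 0.028, 0.006, -0.002, -0.004, -0.001]
```

>>> carry_out(
  deltas=[-0.045, 0.007, 0.001, 0, 0, 0, -0.09, 0.014, 0.002, 0, 0, 0, -0.135, 0.021, 0.003, 0, 0, 0, -0.16, 0.025, 0.004, 0, 0, 0, -0.16, 0.025, 0.004, 0, 0, 0],
  grip=0,
)

```text
time: 47.85
eef_pos: [0.4232, -0.1498, 0.1798]
tcp_rot: [0.858, -0.514, 0.0, -0.0]
contact_force: [-0.4, 1.4, 0.1]
opening: 0.003
finger_force: 0.0
```

```bash
python3 - <<'E'
from h import *
for n in("top","scene"):
    p,w=cloud(n,f"pics/{n}_9.png");x,y,z=[w[...,i] for i in range(3)]
    def rect(m,name):
        q=w[m];(c,wh,a)=cv2.minAreaRect(q[:,:2].astype(np.float32));print(n,name,np.round(c,4),np.round(wh,4),round(a,1),"z",np.round(np.median(q[:,2]),4),len(q))
    rect((np.hypot(x-.523,y+.281)<.035)&(z>.078),"bar")
    rect((np.hypot(x-.464,y+.379)<.025)&(z>.085)&(p.max(-1)<80),"pad")
    for (s,c,q) in blobs(w,(np.hypot(x-.522,y+.281)<.05)&(p.min(-1)>150),2): print("white",np.round(q.mean(0),4),s[4])
plan((.462,-.379,.15,28))
P=cv2.imread("pics/top_9.png")[195:285,390:510];cv2.imwrite("pics/c9.png",cv2.resize(P,None,fx=6,fy=6,interpolation=3))
E
```

```text
top bar [ 0.5221 -0.2799] [0.0139 0.0445] 27.6 z 0.0873 115
top pad [ 0.4642 -0.3778] [0.024  0.0212] 89.1 z 0.0947 89
white [ 0.5588 -0.2606  0.0413] 2
scene bar [ 0.5245 -0.2806] [0.0144 0.0461] 29.4 z 0.0855 95
scene pad [ 0.4668 -0.3797] [0.0251 0.0239] 61.0 z 0.093 71
white [ 0.5605 -0.2608  0.0391] 2
t 47.95 pos [ 0.4244 -0.1514  0.1802] yaw -151.9 open 0.001 ff 0.0 F [ 1.1 -0.5 -0.4]
   (0.462, -0.379, 0.15, 28) call 1 / 1 rows 5 [0.219, 0.074, 0.03, -0.001, -0.001, 0.001]
```

View pics/c9.png

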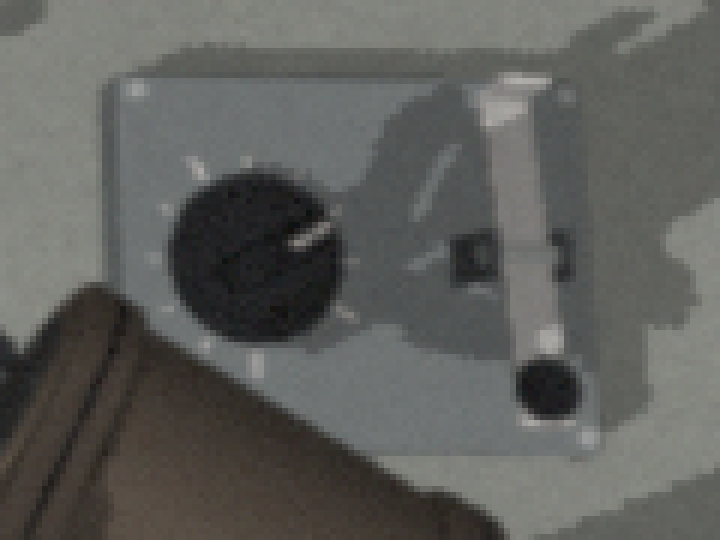

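The crop shows the pointer at (310,235), on the eighth tick from the long zero tick at (257,365). That is between 5 at (195,165) and 10 at (345,312), so the dial is at position 8. The pad is at (548,388), and I'm pressing the rocker now.

>>> carry_out(
  deltas=[0.05, 0.017, 0.006, 0, 0, 0, 0.1, 0.034, 0.012, 0, 0, 0, 0.15, 0.051, 0.018, 0, 0, 0, 0.2, 0.068, 0.024, 0, 0, 0, 0.219, 0.074, 0.03, 0, 0, 0],
)

```text
time: 48.58
eef_pos: [0.4619, -0.3835, 0.149]
tcp_rot: [0.857, -0.516, 0.001, 0.0]
contact_force: [0.4, 1.0, 0.4]
opening: 0.001
finger_force: 0.0
```

>>> carry_out(
  deltas=[0, 0, 0, 0, 0, 0, 0, 0, 0, 0, 0, 0, 0, 0, 0, 0, 0, 0],
)

```text
time: 48.95
eef_pos: [0.4617, -0.3782, 0.1496]
tcp_rot: [0.858, -0.514, 0.0, -0.0]
contact_force: [-0.7, 0.6, -0.2]
opening: -0.004
finger_force: 0.0
```

```bash
python3 - <<'E'
from h import *
plan((.462,-.379,.1,28),(.462,-.379,.074,28))
E
```

```text
t 48.95 pos [ 0.4617 -0.3782  0.1496] yaw -151.9 open -0.004 ff 0.0 F [-0.7  0.6 -0.2]
   (0.462, -0.379, 0.1, 28) call 1 / 1 rows 1 [0.001, 0.0, 0.05, -0.001, 0.0, 0.002]
   (0.462, -0.379, 0.074, 28) call 1 / 1 rows 1 [0.0, 0.0, 0.026, -0.0, 0.0, -0.0]
```

>>> carry_out(
  deltas=[0, 0, 0.02, 0, 0, 0, 0, 0, 0.04, 0, 0, 0, 0, 0, 0.05, 0, 0, 0, 0, 0, 0.055, 0, 0, 0, 0, 0, 0.06, 0, 0, 0],
)

```text
time: 49.58
eef_pos: [0.4617, -0.3792, 0.0895]
tcp_rot: [0.857, -0.515, 0.0, -0.0]
contact_force: [-1.8, 0.7, 3.4]
opening: -0.002
finger_force: 1.5
```

>>> carry_out(
  deltas=[0, 0, 0.004, 0, 0, 0, 0, 0, 0.008, 0, 0, 0, 0, 0, 0.012, 0, 0, 0, 0, 0, 0.015, 0, 0, 0, 0, 0, 0.015, 0, 0, 0],
)

```text
time: 50.2
eef_pos: [0.4614, -0.3793, 0.0742]
tcp_rot: [0.857, -0.515, -0.0, 0.0]
contact_force: [-3.5, -0.8, 3.7]
opening: 0.003
finger_force: 2.1
```

>>> carry_out(
  deltas=[0, 0, 0.001, 0, 0, 0, 0, 0, 0.002, 0, 0, 0, 0, 0, 0.002, 0, 0, 0],
)

```text
time: 50.58
eef_pos: [0.4615, -0.3795, 0.0739]
tcp_rot: [0.857, -0.514, -0.0, 0.0]
contact_force: [-6.6, 1.1, 10.9]
opening: -0.003
finger_force: 5.9
```

>>> carry_out(
  deltas=[0, 0, 0.001, 0, 0, 0, 0, 0, 0.0015, 0, 0, 0, 0, 0, 0.0015, 0, 0, 0],
)

```text
time: 50.95
eef_pos: [0.4615, -0.3795, 0.0736]
tcp_rot: [0.858, -0.514, -0.0, 0.0]
contact_force: [-8.6, 3.7, 16.9]
opening: -0.001
finger_force: 8.8
```

>>> carry_out(
  deltas=[0, 0, -0.02, 0, 0, 0, 0, 0, -0.05, 0, 0, 0, 0, 0, -0.08, 0, 0, 0, 0, 0, -0.1, 0, 0, 0, 0, 0, -0.1, 0, 0, 0],
)

```text
time: 51.58
eef_pos: [0.4626, -0.3796, 0.1726]
tcp_rot: [0.857, -0.515, 0.002, 0.0]
contact_force: [1.2, 0.3, -0.2]
opening: 0.002
finger_force: 0.0
```

>>> carry_out(
  deltas=[-0.05, -0.017, -0.006, 0, 0, 0, -0.1, -0.034, -0.012, 0, 0, 0, -0.15, -0.051, -0.018, 0, 0, 0, -0.19, -0.065, -0.02, 0, 0, 0, -0.19, -0.065, -0.02, 0, 0, 0],
)

```text
time: 52.2
eef_pos: [0.4286, -0.1779, 0.1891]
tcp_rot: [0.858, -0.513, -0.001, -0.001]
contact_force: [1.1, -0.4, 0.5]
opening: 0.003
finger_force: 0.0
```

```bash
python3 - <<'E'
from h import *
deck("10")
for n in("top","scene"):
    p,w=cloud(n);x,y,z=[w[...,i] for i in range(3)]
    q=w[(np.hypot(x-.523,y+.281)<.035)&(z>.078)];print(n,"bar",cv2.minAreaRect(q[:,:2].astype(np.float32)))
    q=w[(abs(y+.38)<.008)&(x>.44)&(x<.6)&(z>.05)];q=q[(q[:,0]>.48)&(q[:,0]<.575)];k=np.polyfit(q[:,0],q[:,2],1);print("rocker slope angle",np.arctan(k[0]))
    q=w[(np.hypot(x-.464,y+.379)<.012)&(z>.05)];print("pad z",np.median(q[:,2]))
a=cv2.imread("pics/scene_10.png")[130:290,120:440];cv2.imwrite("pics/c10.png",cv2.resize(a,(800,400),interpolation=3))
E
```

```text
top posts [[0.629, 0.1379], [0.6218, 0.0479], [0.6148, -0.042], [0.6077, -0.1318]]
top gap 2 mid [0.6254 0.0929] band 0.016 centre [0.6284 0.0938] span [0.038 0.035] off [0.003  0.0009] zmax 0.025
top gap 2 mid [0.6254 0.0929] band 0.028 centre [0.6277 0.0942] span [0.029 0.032] off [0.0023 0.0013] zmax 0.036
top gap 2 mid [0.6254 0.0929] band 0.045 centre [0.627  0.0949] span [0.015 0.018] off [0.0016 0.002 ] zmax 0.091
top gap 1 mid [0.6183 0.003 ] band 0.016 centre [0.6172 0.0048] span [0.036 0.034] off [-0.0011  0.0018] zmax 0.026
top gap 1 mid [0.6183 0.003 ] band 0.028 centre [0.6182 0.0046] span [0.029 0.029] off [-0.0001  0.0016] zmax 0.036
top gap 1 mid [0.6183 0.003 ] band 0.045 centre [0.6175 0.0032] span [0.022 0.015] off [-0.0008  0.0002] zmax 0.093
top gap 0 mid [ 0.6112 -0.0869] band 0.016 centre [ 0.6114 -0.0856] span [0.037 0.037] off [0.0002 0.0014] zmax 0.025
top gap 0 mid [ 0.6112 -0.0869] band 0.028 centre [ 0.6111 -0.0862] span [0.03  0.029] off [-0.0002  0.0008] zmax 0.036
top gap 0 mid [ 0.6112 -0.0869] band 0.045 centre [ 0.6105 -0.0854] span [0.017 0.02 ] of
[... 857 characters left out ...]
.0875] band 0.016 centre [ 0.6149 -0.0899] span [0.037 0.032] off [ 0.0029 -0.0024] zmax 0.026
scene gap 0 mid [ 0.612  -0.0875] band 0.028 centre [ 0.6157 -0.089 ] span [0.027 0.027] off [ 0.0037 -0.0015] zmax 0.036
scene gap 0 mid [ 0.612  -0.0875] band 0.045 centre [ 0.6159 -0.0884] span [0.015 0.019] off [ 0.0039 -0.001 ] zmax 0.092
top bar ((0.5252217650413513, -0.2861224114894867), (0.014141768217086792, 0.03168431296944618), 28.140472412109375)
rocker slope angle 0.2167579850085789
pad z 0.07284483255963779
scene bar ((0.5235810279846191, -0.2811133861541748), (0.01713087409734726, 0.04773075133562088), 29.58798599243164)
rocker slope angle 0.23593864539736406
pad z 0.0712921189448158
```

View pics/c10.png

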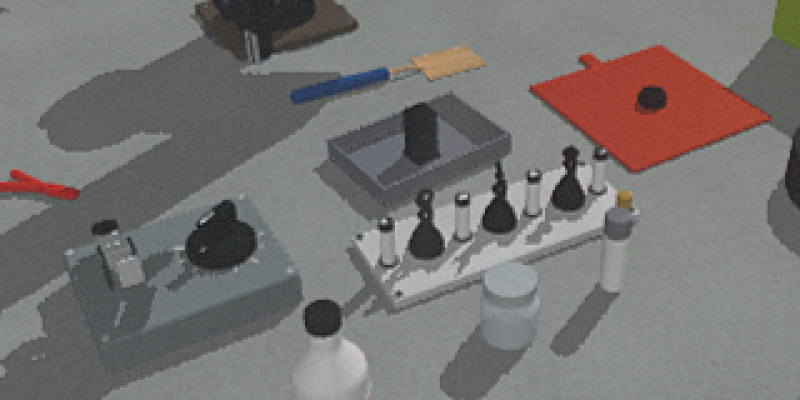

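View pics/top_10.png

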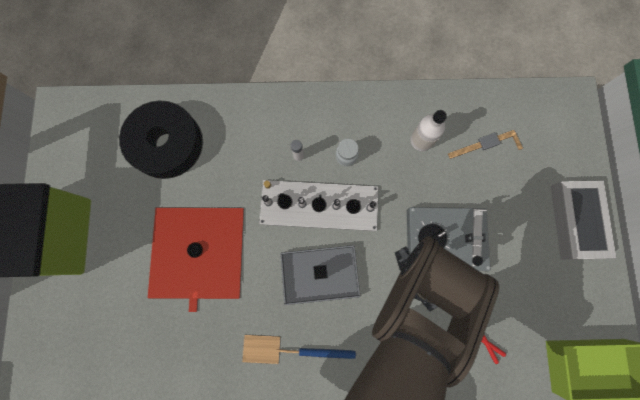

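The final pictures show the three pieces upright between the posts at (427,225), (500,195) and (568,180) in the crop, and the tower in the tray at (420,133). The stub is still on the plate at (652,97), and the bystanders haven't moved. The dial is at 8. The rocker is tipped: its slope went from -0.22 to +0.22 rad and its pad is now at 73 mm.

```bash
python3 -c "
from plant import ctrl
print(ctrl.sign_off())"
```

```text
the job is handed in; nothing more can be done
None
```

The job is done and handed in: the tower is in the tray, three pieces stand upright in the gaps (within about 3 mm of centre), the dial is at 8, and after that the rocker was pressed fully down; one piece was knocked aside mid-run and I put it back.

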